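Centre a measure on the balance pan and tare

TASK

The small conical measure stands off-centre on the pan of the balance: nudge it at its foot with light touches of the fingertips, without gripping, lifting or tipping it, until it stands upright within 6 mm of the middle of the pan. Then take the fingers off it and, with it standing centred and untouched, press the wide tare key all the way down and let it come up again. Touch it gently (no more than 8 N), do not press the round power key, and leave everything else on the table where it is.

Things in the scene. Friction and masses are not known exactly. Their poses are not given: they have to be found in the camera images.
- measure_foot (a point): the small conical measure of off-white plastic standing on the pan: a flat round foot 42 mm across with an upright edge 9 mm high, a thin stem (9 mm) and a hollow cone that widens upward to a rim 34 mm across, 60 mm tall in all, about 50 g. Top-heavy: pushed at the edge of its foot it slides, pushed high up it tips. This point is the centre of the foot's underside; z points up along the measure's axis
- measure: the same measure once more. The origin here is not at the foot but on the plane of the foot's underside, 19 mm to the side of the foot's centre along the frame's own -x; z points up along the measure's axis
- pan_centre (a point): the middle of the top face of the balance's round steel pan: 100 mm across, flat, rimless, 68 mm above the table, 4 mm thick, its underside 8 mm above the housing. The balance stands fixed and is 240 mm deep, 184 mm wide, its white housing 56 mm tall under the pan, with a front panel that slopes down towards the front. x points from the front of the balance to its back, y to its left, z up
- tare_top (a point): centre of the top of the tare key: the wide bar-shaped grey key (40 mm wide, 16 mm deep, standing 5 mm proud) on the right of the balance's sloping front panel, 142 mm in front of and 40 mm to the right of the middle of the pan (seen from the front), its top 45 mm above the table. Its z is the key's axis, tilted 0.24 rad from vertical towards the front; the key goes in along -z
- tare (a joint): tare key: 0 at rest, 0.0035 m fully pressed, counts as pressed beyond 0.0025 m; a spring (3 N at full travel) brings it back
- power_top (a point): centre of the top of the small round power key (16 mm across) on the left of the front panel, 90 mm to the left of the tare key; not to be pressed
- power (a joint): power key: 0 at rest, 0.0035 m fully pressed
- big_measure: larger conical measure of the same shape (foot 74 mm across, 105 mm tall) standing on the table to the left of the balance; origin at the centre of its underside; a bystander
- spatula: flat steel weighing spatula, 130 mm long, 16 mm wide and 4 mm thick, lying on the table to the right of the balance; a bystander
- med_cup: small white medicine cup, 38 mm across and 34 mm tall, on the table to the left of the balance; a bystander
- vial: amber glass vial with crimped cap, 25 mm across and 50 mm tall, on the table to the right of the balance's front; a bystander
- bottle: amber medicine bottle with white cap, 60 mm across and 115 mm tall, on the table; a bystander
- jar: white screw-top jar, 72 mm across and 85 mm tall, on the table; a bystander
- mortar: white ceramic mortar, 100 mm across and 58 mm tall, its pestle leaning in it; a bystander
Not all that is in view belongs to the job. Leave any blue or orange look-alike of the measure alone.

How it is judged (in metres and radians):
On the way, in this order (a step that is already met when the one before it is completed fails the run):
1. the measure stands centred on the pan, upright, at rest and untouched (horizontal distance between measure_foot and pan_centre below 0.006 m and angle between measure's own z axis and vertical below 0.05 rad and z of measure_foot in the frame of pan_centre between -0.003 and 0.003 m and linear speed of measure below 0.01 m/s and angular speed of measure below 0.2 rad/s and contact force between each of the fingers, the arm and measure below 0.02 N), for 0.2 s.
2. the tare key is pressed down (value of joint tare above 0.0025 m), for 0.05 s.
At the end, for the whole second after the job is handed in: The measure stands on the pan with the centre of its foot within 6 mm of the pan's middle, upright (tilt under 0.05 rad), at rest and untouched, and the tare key has been pressed (past 2.5 mm of 3.5 mm) after the centring and is up again (all of step 1 and value of joint each of tare, power below 0.001 m).
It fails at once if the measure is tipped more than 0.35 rad, lifted more than 10 mm off the pan, or falls off it (angle between measure's own z axis and vertical above 0.35 rad or z of measure_foot in the frame of pan_centre above 0.01 m or z of measure_foot in the frame of pan_centre below -0.015 m).
It fails at once if the measure is touched with more than 8 N (gripped or struck) (contact force between any of the fingers, the arm and measure above 8 N).
It fails at once if the tare key is pressed while the measure is off-centre, tilted or touched (value of joint tare above 0.0025 m and not (horizontal distance between measure_foot and pan_centre below 0.006 m and angle between measure's own z axis and vertical below 0.05 rad and contact force between each of the fingers, the arm and measure below 0.02 N)).
It fails at once if the power key is pressed (value of joint power above 0.002 m).
It fails at once if a bystander is moved more than 25 mm (distance of any of big_measure, spatula, med_cup, vial, bottle, jar, mortar from where it was at the start of the episode above 0.025 m).
It also fails if it takes over 45 s, if anything falls off the work surface, if the arm or the gripper's body presses on something with over 40 N, if the wrist force passes 120 N, or if a joint passes its speed limit or range.

ROBOT

A 6-joint arm with a two-finger parallel gripper is mounted at the origin on the work surface. World frame = base frame: x ahead of the robot, y to its left, z up, the work surface at z = 0. Lengths are in m, angles in degrees, forces in N, time in s.
With the tool pointing down it reaches from about 0.4 to 0.825 m from the base axis. Payload 7 kg.
Tool frame: the origin (TCP) lies between the finger pads; the fingertips stand 11 mm ahead of it and the grasp point (between the pads) lies 8 mm behind it; z points along the fingers, y is the direction in which the jaws open and shut (so a half turn about z gives the same grasp; the last joint's range is limited). The gripper opens to 88 mm and grips with 3 to 60 N. Pads are 19 mm wide; open, the fingers measure 130 mm over their backs; the gripper's body (78 mm by 193 mm) begins 47 mm behind the grasp point.
Start: joints at [90.132, 20.546, 0.682, 0, -70.136, -16.507], TCP at [0.19, 0.648, 0.203] pointing down, gripper open.
Joint ranges: [-176.03, 176.03], [-82.01, 121.73], [-58.28, 71.71], [-173.87, 95.51], [-174.79, -0.11], [-173.66, 173.66]. Speed limits (degrees/s): [136.94, 136.94, 172.46, 180, 180, 180].

INTERFACE

Orientations are given as [roll, pitch, yaw] about the fixed x, y, z axes, in that order (R = Rz(yaw) Ry(pitch) Rx(roll)).
In Python, from plant import r gives the robot as it stands.
- The arm moves only by the shell command python3 -m inch 'ROWS' [OPENING] [FORCE]. ROWS is JSON, a list of rows, each an object of numbers: "x", "y", "z": the shift along the tool's x, y, z as a fraction of full scale; "yaw": the turn about the tool's z as a fraction of full scale. In form: [{"x": .., "y": .., "z": .., "yaw": ..}, ...]. A call has 1 to 5 rows; each row shifts and turns the pose as measured when the row begins, along the tool's axes as they then stand; what a row does not reach is not made up. Full scale, the value 1, is 0.025 m for a shift and 4 degrees for a turn. A row lasts 1/12 s, in which the tool goes at most 41.7 mm and 7.16 degrees, less where a joint would pass 70% of its speed; a pose out of reach is approached as far as the arm can. A call with a number of a shift or a turn outside -1 to 1 is refused whole. A call with a gripper value outside its range is refused whole. OPENING is the opening, from -1 (shut) to 1 (fully open), set as the call begins (- or left out, the last holds). The fingers move at their own pace and stop on an object; FORCE is the grip in N (left out, the last holds). Time passes only in rows, so rows that do not move let the fingers close. It gives the time, the measured TCP pose, the force and the opening at its end, in the units of the state.
- r.get_state(): the state, without advancing time (a new reading comes with each control period).
- r.capture(name): name is "side" or "top"; returns (picture, depth): 384x512x3 uint8, red, green, blue; 384x512 float32, m along the optical axis (not along the pixel's ray), 0 where there is no reading.
- r.camera_info(name): a dict with "mtx" (3x3 intrinsics, pixels), "pose" (4x4, takes a point from camera to world coordinates). Camera axes: x right, y down, z forward; pixel columns grow to the right and rows downward; lengths in m; the calibration is good to about 2 mm. A picture is of the moment at which its call begins. camera_info takes no time and is no camera call.
- r.close_job(): hands the job in, once; it reports no verdict.
The state is a dict: "time_s": time; "joints": joint angles; "qd": joint speeds; "joint_torque": joint torques, N m; "tcp_pos": TCP position; "eef_rot": TCP orientation; "contact_force": force on the tool from outside, world axes, zero at the start; "moment": the same for the moment, N m; "gripper_width": finger opening in m.
Only numpy, scipy, OpenCV 4.12 (cv2) and the standard library are available. Lean on these libraries where they do the work, as an engineer would, in place of code of your own. Each camera call takes 0.05 s, during which the arm holds its last target. There are 200 camera calls.

## Working session

There is one attempt and no reset: what is moved stays moved. The work goes in short steps, Python scripts to look and compute and a shell command to move; the robot and the scene stay as the last step left them, time stands still between calls to the robot, and variables do not carry over. Pictures are saved under pics/ and viewed, about 8 in all and at most 12, crops included, and the job is handed in when it is done.

```bash
mkdir -p pics; ls; python3 - <<'E'
from plant import r
import cv2,numpy as np
np.set_printoptions(precision=4,suppress=True)
s=r.get_state();print(s)
for n in("side","top"):
    im,d=r.capture(n);np.savez(f"{n}0.npz",im=im,d=d)
    cv2.imwrite(f"pics/{n}0.png",im[:,:,::-1])
    c=r.camera_info(n);print(n,c["mtx"],c["pose"])
E
```

```text
pics
{'time_s': 0.0, 'joints': array([ 90.1315,  20.5901,   0.6324,  -0.0229, -70.1385, -16.5073]), 'qd': array([-0.0437, -0.0378, -0.035 , -0.01  , -0.0331, -0.0325]), 'joint_torque': array([  0.0001, -58.2722,  29.3058,   6.9973,   0.007 ,  -0.0001]), 'tcp_pos': array([0.1902, 0.6471, 0.2018]), 'eef_rot': array([179.9017,  -0.0067, -16.3836]), 'contact_force': array([-0.594 ,  0.157 ,  0.4583]), 'moment': array([-0.0354, -0.0375,  0.0028]), 'gripper_width': 0.08771287547338799}
side [[391.955    0.     265.7891]
 [  0.     391.955  197.4843]
 [  0.       0.       1.    ]] [[-0.9908 -0.0801  0.1093  0.4159]
 [-0.1342  0.6946 -0.7068  0.7779]
 [-0.0193 -0.7149 -0.6989  0.8367]
 [ 0.      0.      0.      1.    ]]
top [[454.9224   0.     262.8883]
 [  0.     454.9224 186.7837]
 [  0.       0.       1.    ]] [[-0.0159 -0.9987  0.0477  0.4781]
 [-0.9998  0.0154 -0.0099 -0.0098]
 [ 0.0091 -0.0479 -0.9988  1.3692]
 [ 0.      0.      0.      1.    ]]
```

View pics/side0.png

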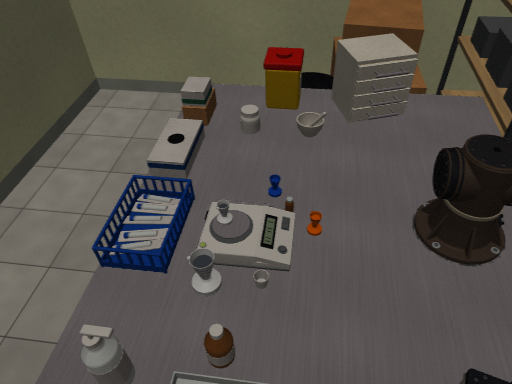

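View pics/top0.png

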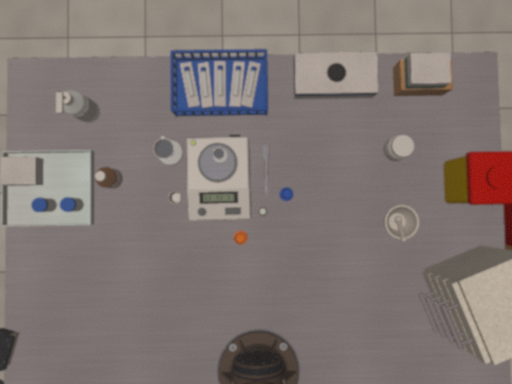

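The side picture shows the balance at about (248,235), with the off-white measure on its pan at (223,212). The look-alikes are blue (275,186) and orange (315,223), and the big measure is at (205,272). In the top picture the pan is at (217,162), the measure at (218,155), and the keys at (202,212) for the round power key and (233,211) for the wide tare key. The off-white cone on the pan fits the description.

```bash
cat > h.py <<'E'
import numpy as np,cv2
from plant import r
np.set_printoptions(precision=4,suppress=True)
def cloud(n,d):
    c=r.camera_info(n);K=c["mtx"];P=c["pose"]
    v,u=np.mgrid[:d.shape[0],:d.shape[1]]
    p=np.stack([(u-K[0,2])/K[0,0]*d,(v-K[1,2])/K[1,1]*d,d],-1)
    w=p@P[:3,:3].T+P[:3,3]; w[d==0]=np.nan
    return w
def proj(n,p):
    c=r.camera_info(n);P=c["pose"];q=(np.atleast_2d(p)-P[:3,3])@P[:3,:3]@c["mtx"].T
    return q[:,:2]/q[:,2:]
E
python3 - <<'E'
from h import *
out=[]
for n,(a,b,w,h) in {"side":(185,190,125,90),"top":(180,130,75,100)}.items():
    f=np.load(n+"0.npz");im=f["im"];W=cloud(n,f["d"])
    s=4 if n=="side" else 3.6
    out.append(cv2.resize(im[b:b+h,a:a+w,::-1],None,fx=s,fy=s,interpolation=cv2.INTER_CUBIC)[:360])
    R=(abs(W[...,1]-W[165,215,1] if n=="top" else W[...,1]-W[232,232,1])<.2)
    sub=W[b:b+h,a:a+w].reshape(-1,3);sub=sub[~np.isnan(sub[:,0])]
    print(n,np.histogram(sub[:,2],bins=np.arange(-.01,.14,.005)))
    if n=="top":
        print("pan c",W[165,215],"tare",W[211,233],"power",W[212,202],"rim",W[154,218])
    z=W[...,2]
    for lo,hi in((.062,.076),(.085,.135)):
        q=sub[(sub[:,2]>lo)&(sub[:,2]<hi)];m=np.median(q,0)
        q=q[np.hypot(*(q-m)[:,:2].T)<.08];print(lo,len(q),q.mean(0),q.min(0),q.max(0),cv2.minEnclosingCircle(q[:,:2].astype(np.float32)))
    q=sub[(sub[:,2]>.05)&(sub[:,2]<.062)];print("housing",cv2.minAreaRect(q[:,:2].astype(np.float32)))
cv2.imwrite("pics/crop0.png",np.hstack([o[:324] for o in out]))
E
```

```text
side (array([   0,  575, 3805,  236,  208,  231,  204,  171,  187,  427,  479,
        481,  587, 1872,  204,  416,  303,   85,   85,  216,   75,   66,
         70,   85,    8,   33,   40,   40,   11,    0]), array([-0.01 , -0.005,  0.   ,  0.005,  0.01 ,  0.015,  0.02 ,  0.025,
        0.03 ,  0.035,  0.04 ,  0.045,  0.05 ,  0.055,  0.06 ,  0.065,
        0.07 ,  0.075,  0.08 ,  0.085,  0.09 ,  0.095,  0.1  ,  0.105,
        0.11 ,  0.115,  0.12 ,  0.125,  0.13 ,  0.135,  0.14 ]))
0.062 706 [0.6107 0.1151 0.0697] [0.5657 0.0587 0.062 ] [0.6732 0.1646 0.0755] ((0.6189519166946411, 0.11045544594526291), 0.05811312049627304)
0.085 484 [0.655  0.2498 0.0948] [0.6236 0.2245 0.0853] [0.686  0.2838 0.1086] ((0.6546814441680908, 0.2549823820590973), 0.03149885684251785)
housing ((0.5725954174995422, 0.07424826920032501), (0.31653568148612976, 0.30213573575019836), 22.94270896911621)
top (array([ 158, 1192,  859,   72,   45,   21,    4,   20,  163,  357,  428,
        485, 1372, 1240,  272,  484,  119,   42,   14,    0,    0,    0,
          0,    1,   17,   48,   24,   20,    5,    0]), array([-0.01 , -0.005,  0.   ,  0.005,  0.01 ,  0.015,  0.02 ,  0.025,
        0.03 ,  0.035,  0.04 ,  0.045,  0.05 ,  0.055,  0.06 ,  0.065,
        0.07 ,  0.075,  0.08 ,  0.085,  0.09 ,  0.095,  0.1  ,  0.105,
        0.11 ,  0.115,  0.12 ,  0.125,  0.13 ,  0.135,  0.14 ]))
pan c [0.6052 0.1139 0.0651] tare [0.4723 0.065  0.0449] power [0.4708 0.1552 0.0433] rim [0.6307 0.1005 0.1152]
0.062 770 [0.6103 0.1105 0.0676] [0.5447 0.0561 0.062 ] [0.6748 0.1917 0.076 ] ((0.606041431427002, 0.12171105295419693), 0.07232941687107086)
0.085 115 [0.6336 0.0997 0.1201] [0.6181 0.0828 0.1097] [0.6485 0.1159 0.1322] ((0.6338123679161072, 0.1005801409482956), 0.01814289204776287)
housing ((0.5791701078414917, 0.10846909880638123), (0.2205745130777359, 0.17952750623226166), 0.9286664724349976)
```

View pics/crop0.png

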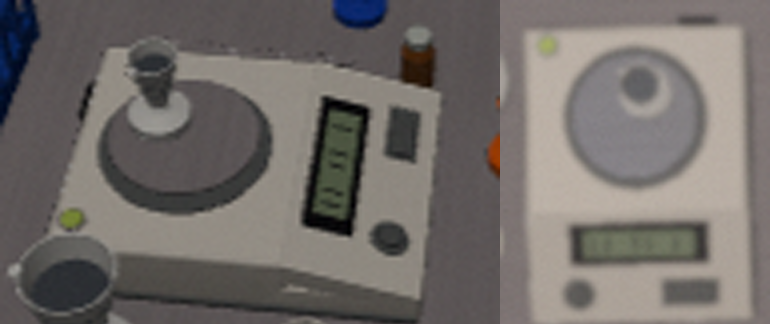

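The crop confirms it. On the left half the off-white measure stands at the back-right of the pan, its foot near crop (159,115), with the tare bar at (403,133) and the round power key at (390,238). Next I'll work out the precise centres.

```bash
cat >> h.py <<'E'
def ray(n,uv,z):
    c=r.camera_info(n);K=c["mtx"];P=c["pose"];uv=np.atleast_2d(uv).astype(float)
    d=np.c_[(uv-[K[0,2],K[1,2]])/[K[0,0],K[1,1]],np.ones(len(uv))]@P[:3,:3].T
    return P[:3,3]+d*((z-P[2,3])/d[:,2])[:,None]
from scipy.optimize import minimize
C=np.c_[np.cos(np.linspace(0,6.283,90)),np.sin(np.linspace(0,6.283,90))]
def edgefit(n,im,c0,R,z,sign,span=.03,vis=None):
    """centre of circle radius R at height z maximising brightness step inside->outside (sign=+1 bright inside)"""
    g=cv2.GaussianBlur(im.astype(np.float32).mean(2),(0,0),.6)
    def S(c,rad):
        p=np.c_[c+C*rad,np.full(90,z)]
        if vis is not None:p=p[vis(C)]
        q=proj(n,p).astype(np.float32);return cv2.remap(g,q[:,0],q[:,1],cv2.INTER_LINEAR).ravel()
    f=lambda c:-sign*np.clip(sign*(S(c,R-.003)-S(c,R+.003)),-60,60).mean()*sign
    G=[(f(np.array(c0)+[a,b]),a,b) for a in np.arange(-span,span+1e-9,.002) for b in np.arange(-span,span+1e-9,.002)]
    v,a,b=min(G);o=minimize(f,np.array(c0)+[a,b],method="Nelder-Mead",options=dict(xatol=1e-5,initial_simplex=np.array(c0)+[a,b]+np.array([[0,0],[.001,0],[0,.001]])))
    return o.x,o.fun
def measure(tag,pc0=(.608,.108),fc0=(.63,.1)):
    for n in("side","top"):
        im,d=r.capture(n);np.savez(f"{n}{tag}.npz",im=im,d=d);rep(n,im,pc0,fc0)
def rep(n,im,pc0=(.608,.108),fc0=(.63,.1)):
    p=edgefit(n,im,pc0,.05,.068,-1,.012);f=edgefit(n,im,fc0,.021,.077,1,.012)
    print(n,"pan",p,"foot",f,"off",(f[0]-p[0])*1000)
E
sed -i 's/f=lambda c:-sign.*/f=lambda c:-np.clip(sign*(S(c,R-.003)-S(c,R+.003)),-40,40).mean()/' h.py
python3 - <<'E'
from h import *
o=[]
for n,(a,b,w,h) in {"side":(190,190,75,60),"top":(185,130,65,65)}.items():
    im=np.load(n+"0.npz")["im"];rep(n,im)
    p=edgefit(n,im,(.608,.108),.05,.068,-1,.012)[0];f=edgefit(n,im,(.63,.1),.021,.077,1,.012)[0]
    B=cv2.resize(im[b:b+h,a:a+w,::-1],None,fx=6,fy=6,interpolation=cv2.INTER_CUBIC)
    for c,R,z,col in((p,.05,.068,(0,0,255)),(f,.021,.077,(0,200,0)),(f,.017,.128,(255,0,0))):
        q=(proj(n,np.c_[c+C*R,np.full(90,z)])+.5-[a,b])*6;cv2.polylines(B,[q.astype(int)],True,col,1)
    o.append(B[:360])
cv2.imwrite("pics/fit0.png",np.hstack(o))
# tare key: dark blob in the top image
im=np.load("top0.npz")["im"];g=im.mean(2)
for nm,(a,b) in {"tare":(222,204),"power":(194,205)}.items():
    s=g[b:b+14,a:a+22 if nm=="tare" else a+15];w=np.clip(np.median(s[:1])-25-s,0,None);v,u=np.mgrid[:s.shape[0],:s.shape[1]]
    uv=[(w*u).sum()/w.sum()+a,(w*v).sum()/w.sum()+b];print(nm,uv,ray("top",uv,.044))
E
```

```text
side pan (array([0.6027, 0.1193]), np.float64(-12.587382316589355)) foot (array([0.6329, 0.0978]), np.float64(-29.9813232421875)) off [ 30.1464 -21.5454]
top pan (array([0.603 , 0.1046]), np.float64(-15.003823280334473)) foot (array([0.636 , 0.1009]), np.float64(-7.371179103851318)) off [33.0111 -3.688 ]Traceback (most recent call last):
  File "<stdin>", line 5, in <module>
  File "h.py", line 27, in edgefit
    G=[(f(np.array(c0)+[a,b]),a,b) for a in np.arange(-span,span+1e-9,.002) for b in np.arange(-span,span+1e-9,.002)]
        ~^^^^^^^^^^^^^^^^^^^^
  File "h.py", line 26, in <lambda>
    f=lambda c:-np.clip(sign*(S(c,R-.003)-S(c,R+.003)),-40,40).mean()
                                          ~^^^^^^^^^^
  File "h.py", line 25, in S
    q=proj(n,p).astype(np.float32);return cv2.remap(g,q[:,0],q[:,1],cv2.INTER_LINEAR).ravel()
      ~~~~^^^^^
  File "h.py", line 11, in proj
    c=r.camera_info(n);P=c["pose"];q=(np.atleast_2d(p)-P[:3,3])@P[:3,:3]@c["mtx"].T
ValueError: time passes only in moves, steps and waits
```

```bash
python3 - <<'E'
s=open('h.py').read()
s=s.replace("c=r.camera_info(n)","c=CI(n)").replace("from plant import r","from plant import r\nfrom functools import lru_cache\nCI=lru_cache(None)(lambda n:r.camera_info(n))")
s+='''
def panmask(n,im,a,b,w,h,th=None):
    g=cv2.GaussianBlur(im,(0,0),.5).mean(2)[b:b+h,a:a+w].astype(np.uint8);g=cv2.resize(g,None,fx=6,fy=6,interpolation=cv2.INTER_CUBIC)
    t,m=cv2.threshold(g,0,255,cv2.THRESH_BINARY_INV+cv2.THRESH_OTSU)
    c=max(cv2.findContours(m,cv2.RETR_EXTERNAL,cv2.CHAIN_APPROX_NONE)[0],key=cv2.contourArea)
    c=cv2.convexHull(c)[:,0].astype(float)
    return t,(c+.5)/6-.5+[a,b]
'''
open('h.py','w').write(s)
E
python3 - <<'E'
from h import *
o=[]
for n,(a,b,w,h),(pa,pb,pw,ph) in(("side",(190,190,75,60),(206,206,50,40)),("top",(185,130,65,65),(194,140,46,44))):
    im=np.load(n+"0.npz")["im"]
    f=edgefit(n,im,(.632,.1),.021,.077,1,.008)
    t,q=panmask(n,im,pa,pb,pw,ph);X=ray(n,q,.066)
    A=np.c_[2*X[:,:2],np.ones(len(X))];s=np.linalg.lstsq(A,(X[:,:2]**2).sum(1),rcond=None)[0];R=(s[2]+s[0]**2+s[1]**2)**.5
    print(n,"pan",s[:2],R,t,"foot",f)
    B=cv2.resize(im[b:b+h,a:a+w,::-1],None,fx=6,fy=6,interpolation=cv2.INTER_CUBIC)
    for c,R,z,col in((s[:2],.05,.068,(0,0,255)),(f[0],.021,.077,(0,200,0)),(f[0],.017,.128,(255,0,0))):
        q=(proj(n,np.c_[c+C*R,np.full(90,z)])+.5-[a,b])*6;cv2.polylines(B,[q.astype(int)],True,col,1)
    o.append(B[:360])
cv2.imwrite("pics/fit0.png",np.hstack(o))
im=np.load("top0.npz")["im"];g=im.mean(2)
for nm,(a,b) in {"tare":(222,204),"power":(194,205)}.items():
    s=g[b:b+14,a:a+22 if nm=="tare" else a+15];w=np.clip(np.percentile(s,70)-25-s,0,None);v,u=np.mgrid[:s.shape[0],:s.shape[1]]
    uv=[(w*u).sum()/w.sum()+a,(w*v).sum()/w.sum()+b];print(nm,uv,ray("top",uv,.044))
E
```

```text
side pan [0.6162 0.1099] 0.06108370554716437 106.0 foot (array([0.6329, 0.0978]), np.float64(-29.9813232421875))
top pan [0.6131 0.1071] 0.058080386424153724 148.0 foot (array([0.636 , 0.1009]), np.float64(-7.371179103851318))
tare [np.float64(232.57540001787788), np.float64(210.5863055332082)] [[0.4735 0.0663 0.044 ]]
power [np.float64(201.62995908201387), np.float64(211.3810709838107)] [[0.4726 0.1562 0.044 ]]
```

View pics/fit0.png

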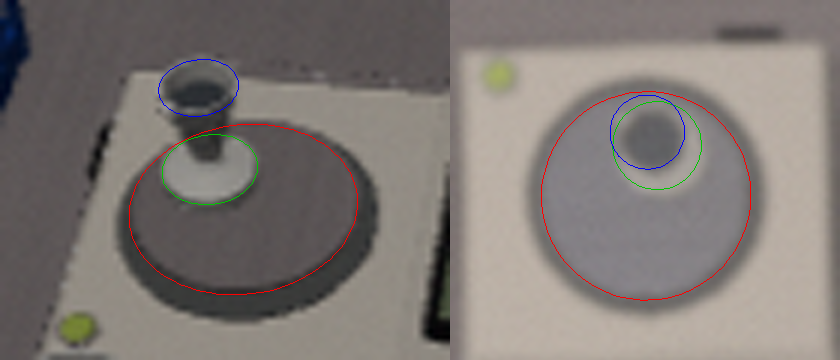

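In the fit picture the red pan circle and the green foot circle both sit on their edges. In the top half, the rim's dark circle puts the foot about 2 mm nearer than the green fit. My estimates are pan (0.614, 0.1075), foot (0.6335, 0.0995) and tare (0.473, 0.066). The two fits and the key offsets agree to about 2 mm. I'll straddle the measure with the jaws along the offset direction (yaw −112) and push with the far finger.

```bash
cat > plan.py <<'E'
import sys,numpy as np
from plant import r
# plan.py x y z yaw [maxmm]: prints rows in tool units, simulating the turn
x,y,z,yw=map(float,sys.argv[1:5]);mm=float(sys.argv[5]) if len(sys.argv)>5 else 23
s=r.get_state();p=np.array(s["tcp_pos"]);a=s["eef_rot"][2];t=np.array([x,y,z]);print(s["time_s"],p,s["eef_rot"],s["gripper_width"])
rows=[]
while len(rows)<45:
    d=t-p;dy=(yw-a+180)%360-180;L=np.linalg.norm(d)
    if L<.0006 and abs(dy)<.3:break
    d=d*min(1,mm/1000/max(L,1e-9));q=np.radians(a);ya=np.clip(-dy/4,-1,1)
    v=[d[0]*np.cos(q)+d[1]*np.sin(q),d[0]*np.sin(q)-d[1]*np.cos(q),-d[2]]
    rows.append('{"x":%.2f,"y":%.2f,"z":%.2f,"yaw":%.2f}'%(*(np.array(v)/.025),ya));p=p+d;a-=ya*4
for i in range(0,len(rows),5):print("["+",".join(rows[i:i+5])+"]")
E
python3 plan.py .6335 .0995 .2 -112
```

```text
0.1 [0.19020787 0.6471661  0.20191692] [ 1.79915225e+02 -8.07920765e-03 -1.63813667e+01] 0.08749119899818894
[{"x":0.76,"y":0.52,"z":0.00,"yaw":1.00},{"x":0.79,"y":0.47,"z":0.00,"yaw":1.00},{"x":0.82,"y":0.41,"z":0.00,"yaw":1.00},{"x":0.85,"y":0.35,"z":0.00,"yaw":1.00},{"x":0.87,"y":0.29,"z":0.00,"yaw":1.00}]
[{"x":0.89,"y":0.23,"z":0.00,"yaw":1.00},{"x":0.90,"y":0.17,"z":0.00,"yaw":1.00},{"x":0.91,"y":0.11,"z":0.00,"yaw":1.00},{"x":0.92,"y":0.04,"z":0.00,"yaw":1.00},{"x":0.92,"y":-0.02,"z":0.00,"yaw":1.00}]
[{"x":0.92,"y":-0.09,"z":0.00,"yaw":1.00},{"x":0.91,"y":-0.15,"z":0.00,"yaw":1.00},{"x":0.90,"y":-0.21,"z":0.00,"yaw":1.00},{"x":0.88,"y":-0.27,"z":0.00,"yaw":1.00},{"x":0.86,"y":-0.34,"z":0.00,"yaw":1.00}]
[{"x":0.83,"y":-0.39,"z":0.00,"yaw":1.00},{"x":0.80,"y":-0.45,"z":0.00,"yaw":1.00},{"x":0.77,"y":-0.51,"z":0.00,"yaw":1.00},{"x":0.73,"y":-0.56,"z":0.00,"yaw":1.00},{"x":0.69,"y":-0.61,"z":0.00,"yaw":1.00}]
[{"x":0.65,"y":-0.65,"z":0.00,"yaw":1.00},{"x":0.60,"y":-0.70,"z":0.00,"yaw":1.00},{"x":0.55,"y":-0.74,"z":0.00,"yaw":1.00},{"x":0.50,"y":-0.77,"z":0.00,"yaw":0.90},{"x":0.45,"y":-0.80,"z":0.00,"yaw":-0.00}]
[{"x":0.45,"y":-0.80,"z":0.00,"yaw":-0.00},{"x":0.45,"y":-0.80,"z":0.00,"yaw":-0.00},{"x":0.45,"y":-0.80,"z":0.00,"yaw":-0.00},{"x":0.45,"y":-0.80,"z":0.00,"yaw":-0.00},{"x":0.45,"y":-0.80,"z":0.00,"yaw":-0.00}]
[{"x":0.28,"y":-0.51,"z":0.00,"yaw":-0.00}]
```

```bash
python3 -m inch '[{"x":0.75,"y":0.5,"yaw":1},{"x":0.8,"y":0.45,"yaw":1},{"x":0.8,"y":0.4,"yaw":1},{"x":0.85,"y":0.35,"yaw":1},{"x":0.85,"y":0.3,"yaw":1}]' 0.3 && python3 -m inch '[{"x":0.9,"y":0.25,"yaw":1},{"x":0.9,"y":0.15,"yaw":1},{"x":0.9,"y":0.1,"yaw":1},{"x":0.9,"y":0.05,"yaw":1},{"x":0.9,"y":0,"yaw":1}]' && python3 plan.py .6335 .0995 .2 -112
```

```text
validation failed for argument at $[0]...
```

```bash
python3 -m inch '[{"x":0.75,"y":0.5,"z":0,"yaw":1},{"x":0.8,"y":0.45,"z":0,"yaw":1},{"x":0.8,"y":0.4,"z":0,"yaw":1},{"x":0.85,"y":0.35,"z":0,"yaw":1},{"x":0.85,"y":0.3,"z":0,"yaw":1}]' 0.3 && python3 -m inch '[{"x":0.9,"y":0.25,"z":0,"yaw":1},{"x":0.9,"y":0.15,"z":0,"yaw":1},{"x":0.9,"y":0.1,"z":0,"yaw":1},{"x":0.9,"y":0.05,"z":0,"yaw":1},{"x":0.9,"y":0,"z":0,"yaw":1}]' && python3 plan.py .6335 .0995 .2 -112
```

```text
time_s: 0.52
tcp_pos: [0.2608, 0.5579, 0.1978]
eef_rot: [179.6, -0.2, -36.8]
contact_force: [0.5, 0.0, 0.5]
gripper_width: 0.0602
time_s: 0.93
tcp_pos: [0.3328, 0.4619, 0.1962]
eef_rot: [179.5, -0.4, -57.8]
contact_force: [0.7, 0.3, 0.4]
gripper_width: 0.057
0.9333 [0.33279535 0.46189383 0.19619913] [179.50546842  -0.4284071  -57.83750405] 0.056970980781501084
[{"x":0.91,"y":-0.12,"z":-0.01,"yaw":1.00},{"x":0.90,"y":-0.18,"z":-0.01,"yaw":1.00},{"x":0.89,"y":-0.25,"z":-0.01,"yaw":1.00},{"x":0.87,"y":-0.31,"z":-0.01,"yaw":1.00},{"x":0.84,"y":-0.37,"z":-0.01,"yaw":1.00}]
[{"x":0.82,"y":-0.43,"z":-0.01,"yaw":1.00},{"x":0.78,"y":-0.48,"z":-0.01,"yaw":1.00},{"x":0.75,"y":-0.53,"z":-0.01,"yaw":1.00},{"x":0.71,"y":-0.59,"z":-0.01,"yaw":1.00},{"x":0.67,"y":-0.63,"z":-0.01,"yaw":1.00}]
[{"x":0.62,"y":-0.68,"z":-0.01,"yaw":1.00},{"x":0.57,"y":-0.72,"z":-0.01,"yaw":1.00},{"x":0.52,"y":-0.76,"z":-0.01,"yaw":1.00},{"x":0.47,"y":-0.79,"z":-0.01,"yaw":0.54},{"x":0.44,"y":-0.81,"z":-0.01,"yaw":-0.00}]
[{"x":0.44,"y":-0.81,"z":-0.01,"yaw":-0.00},{"x":0.44,"y":-0.81,"z":-0.01,"yaw":-0.00},{"x":0.44,"y":-0.81,"z":-0.01,"yaw":-0.00},{"x":0.44,"y":-0.81,"z":-0.01,"yaw":-0.00},{"x":0.44,"y":-0.81,"z":-0.01,"yaw":-0.00}]
[{"x":0.21,"y":-0.38,"z":-0.00,"yaw":-0.00}]
```

```bash
python3 -m inch '[{"x":0.9,"y":-0.1,"z":-0.05,"yaw":1},{"x":0.9,"y":-0.2,"z":-0.05,"yaw":1},{"x":0.9,"y":-0.25,"z":-0.05,"yaw":1},{"x":0.85,"y":-0.3,"z":-0.05,"yaw":1},{"x":0.85,"y":-0.35,"z":-0.05,"yaw":1}]' && python3 -m inch '[{"x":0.8,"y":-0.4,"z":-0.05,"yaw":1},{"x":0.8,"y":-0.5,"z":-0.05,"yaw":1},{"x":0.75,"y":-0.55,"z":-0.05,"yaw":1},{"x":0.7,"y":-0.6,"z":-0.05,"yaw":1},{"x":0.65,"y":-0.65,"z":-0.05,"yaw":1}]' && python3 plan.py .6335 .0995 .2 -112
```

```text
time_s: 1.35
tcp_pos: [0.4067, 0.3667, 0.2017]
eef_rot: [179.5, -0.7, -78.9]
contact_force: [-0.1, -0.3, 0.0]
gripper_width: 0.0567
time_s: 1.77
tcp_pos: [0.4808, 0.271, 0.2078]
eef_rot: [179.7, -1.0, -99.9]
contact_force: [0.2, -0.1, -0.2]
gripper_width: 0.0572
1.7667 [0.48080382 0.27097791 0.20781911] [179.71012084  -0.95628878 -99.89086749] 0.0572290412820178
[{"x":0.57,"y":-0.72,"z":0.03,"yaw":1.00},{"x":0.52,"y":-0.76,"z":0.03,"yaw":1.00},{"x":0.47,"y":-0.79,"z":0.03,"yaw":1.00},{"x":0.41,"y":-0.82,"z":0.03,"yaw":0.03},{"x":0.41,"y":-0.82,"z":0.03,"yaw":-0.00}]
[{"x":0.41,"y":-0.82,"z":0.03,"yaw":-0.00},{"x":0.41,"y":-0.82,"z":0.03,"yaw":-0.00},{"x":0.41,"y":-0.82,"z":0.03,"yaw":-0.00},{"x":0.41,"y":-0.82,"z":0.03,"yaw":-0.00},{"x":0.40,"y":-0.81,"z":0.03,"yaw":-0.00}]
```

```bash
python3 -m inch '[{"x":0.55,"y":-0.7,"z":0.03,"yaw":1},{"x":0.5,"y":-0.75,"z":0.03,"yaw":1},{"x":0.45,"y":-0.8,"z":0.03,"yaw":0.9},{"x":0.4,"y":-0.8,"z":0.03,"yaw":0},{"x":0.4,"y":-0.8,"z":0.03,"yaw":0}]' && python3 -m inch '[{"x":0.4,"y":-0.8,"z":0.03,"yaw":0},{"x":0.4,"y":-0.8,"z":0.03,"yaw":0},{"x":0.4,"y":-0.8,"z":0.03,"yaw":0},{"x":0.3,"y":-0.6,"z":0.03,"yaw":0},{"x":0.1,"y":-0.3,"z":0.03,"yaw":0}]' && python3 plan.py .6335 .0995 .2 -112
```

```text
time_s: 2.18
tcp_pos: [0.5579, 0.1815, 0.2038]
eef_rot: [179.8, -1.1, -112.4]
contact_force: [-0.3, 0.6, -0.2]
gripper_width: 0.0568
time_s: 2.6
tcp_pos: [0.6215, 0.1065, 0.198]
eef_rot: [179.7, -1.2, -112.6]
contact_force: [-0.0, 1.4, -0.6]
gripper_width: 0.0574
2.6 [0.62145412 0.10653793 0.19799112] [ 179.66444982   -1.23831858 -112.55661594] 0.05737661509710227
[{"x":0.08,"y":-0.55,"z":-0.08,"yaw":-0.14}]
```

```bash
python3 -m inch '[{"x":0.08,"y":-0.5,"z":0,"yaw":-0.1},{"x":0,"y":0,"z":0,"yaw":0},{"x":0,"y":0,"z":0,"yaw":0}]' && python3 plan.py .6335 .0995 .14 -112; python3 - <<'E'
from h import *
im,d=r.capture("side");cv2.imwrite("pics/s1.png",cv2.resize(im[120:270,150:310,::-1],None,fx=4,fy=4,interpolation=cv2.INTER_CUBIC))
E
```

```text
time_s: 2.85
tcp_pos: [0.6327, 0.0978, 0.1959]
eef_rot: [179.5, -1.4, -112.3]
contact_force: [0.4, 0.3, -0.1]
gripper_width: 0.057
2.85 [0.63270829 0.09783681 0.19587185] [ 179.50962709   -1.35686087 -112.33018861] 0.057033636293768404
[{"x":-0.03,"y":-0.00,"z":0.92,"yaw":-0.08},{"x":-0.03,"y":-0.00,"z":0.92,"yaw":-0.00},{"x":-0.01,"y":-0.00,"z":0.40,"yaw":-0.00}]
```

View pics/s1.png

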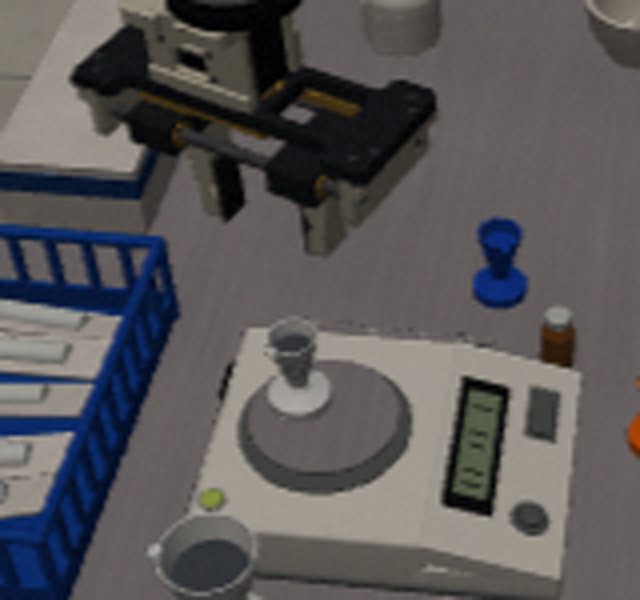

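The picture shows the measure upright on the pan at crop (295,390) and the jaws above it, with finger tips at (225,210) and (320,245). I'll go down in two stages.

```bash
python3 -m inch '[{"x":-0.03,"y":0,"z":0.7,"yaw":0},{"x":-0.03,"y":0,"z":0.7,"yaw":0},{"x":-0.03,"y":0,"z":0.6,"yaw":0},{"x":0,"y":0,"z":0,"yaw":0},{"x":0,"y":0,"z":0,"yaw":0}]' && python3 plan.py .6335 .0995 .082 -112; python3 - <<'E'
from h import *
im,d=r.capture("side");cv2.imwrite("pics/s2.png",cv2.resize(im[150:250,170:290,::-1],None,fx=5,fy=5,interpolation=cv2.INTER_CUBIC))
E
```

```text
time_s: 3.32
tcp_pos: [0.6309, 0.1024, 0.1459]
eef_rot: [179.6, -1.2, -112.2]
contact_force: [0.4, 0.1, 1.2]
gripper_width: 0.057
3.3167 [0.63092955 0.10240312 0.14592207] [ 179.59679696   -1.24280453 -112.15830921] 0.056991363109786315
[{"x":0.02,"y":-0.05,"z":0.92,"yaw":-0.04},{"x":0.02,"y":-0.05,"z":0.92,"yaw":-0.00},{"x":0.02,"y":-0.04,"z":0.72,"yaw":-0.00}]
```

View pics/s2.png

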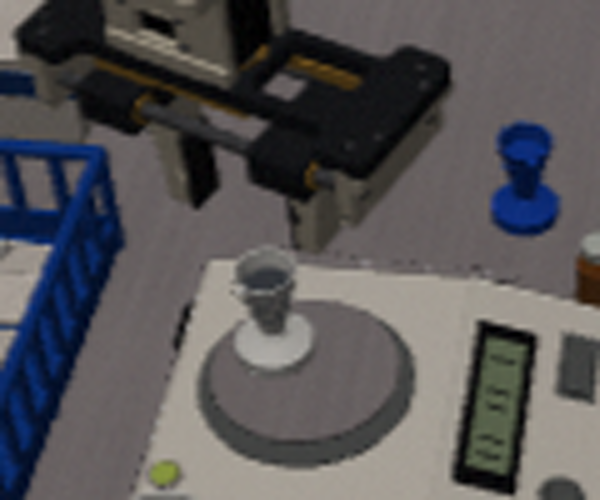

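```bash
python3 - <<'E'
from h import *
T=np.array([.6309,.1024,.1349]);y=np.array([-.926,.377,0]);x=np.array([-.377,-.926,0])
for s in(1,-1):
    for k in(-.0095,.0095): print(s,k,(proj("side",[T+y*s*.0285+x*k,T+y*s*.045+x*k])-[170,150]+.5)*5)
print("rim",(proj("side",[.6335,.0995,.128])-[170,150]+.5)*5)
im,d=r.capture("side");W=cloud("side",d)
m=(W[...,2]>.128)&(W[...,2]<.16)&(abs(W[...,0]-.63)<.09)&(abs(W[...,1]-.1)<.09)
v,u=np.nonzero(m)
for i in np.argsort(W[m][:,2])[:60:3]:print((u[i]-170)*5,(v[i]-150)*5,W[m][i])
E
```

```text
1 -0.0095 [[302.8668 301.6898]
 [330.6757 313.2911]]
1 0.0095 [[323.7596 277.8297]
 [351.3674 289.1456]]
-1 -0.0095 [[209.4062 262.6998]
 [183.0815 251.7176]]
-1 0.0095 [[230.9451 239.7868]
 [204.7941 229.068 ]]
rim [[263.8258 275.3315]]
270 290 [0.6264 0.1114 0.1285]
280 285 [0.622  0.1075 0.1287]
270 295 [0.6256 0.1151 0.1288]
280 250 [0.627  0.0834 0.1293]
230 270 [0.6492 0.1013 0.13  ]
290 275 [0.6179 0.1018 0.1306]
240 255 [0.6462 0.091  0.131 ]
235 280 [0.6446 0.1093 0.1314]
245 290 [0.6378 0.1162 0.132 ]
```

```bash
python3 - <<'E'
from h import *
for n in("side","top"):
    im,d=r.capture(n);np.savez(n+"3.npz",im=im,d=d);W=cloud(n,d)
    print(n,r.get_state()["tcp_pos"])
    m=(W[...,2]>.135)&(abs(W[...,0]-.63)<.15)&(abs(W[...,1]-.08)<.15)
    print(np.histogram(W[m][:,2],bins=np.arange(.13,.4,.01)))
    if n=="side":
        for uu,vv in((231,192),(231,196),(232,198),(233,199),(208,184),(208,188),(206,190),(211,185),(222,180),(240,185),(225,184)):print(uu,vv,im[vv,uu],W[vv,uu])
    else:
        for lo in (.14,.18,.22,.26):
            q=W[m&(W[...,2]>lo)&(W[...,2]<lo+.04)];print(lo,len(q),cv2.minAreaRect(q[:,:2].astype(np.float32)) if len(q)>3 else "")
E
```

```text
side [0.6316 0.1024 0.1467]
(array([  0,   0,   0,   0,  38,  59,  59,  54,  42,  19,  28, 188, 283,
       335, 534, 580, 142, 112,  52,  37, 173, 125,  14,  46,  76,  67]), array([0.13, 0.14, 0.15, 0.16, 0.17, 0.18, 0.19, 0.2 , 0.21, 0.22, 0.23,
       0.24, 0.25, 0.26, 0.27, 0.28, 0.29, 0.3 , 0.31, 0.32, 0.33, 0.34,
       0.35, 0.36, 0.37, 0.38, 0.39]))
231 192 [82 77 69] [0.5987 0.1288 0.2036]
231 196 [80 77 67] [0.5995 0.1297 0.1913]
232 198 [80 76 68] [0.5977 0.1292 0.1844]
233 199 [70 65 60] [0.5963 0.1266 0.1786]
208 184 [12 10 11] [0.6624 0.0993 0.1957]
208 188 [17 15 15] [0.6633 0.1014 0.1843]
206 190 [98 92 89] [ 0.7358 -0.0763  0.0036]
211 185 [9 6 9] [0.6591 0.0882 0.1827]
222 180 [21 20 22] [0.6095 0.152  0.2609]
240 185 [32 29 30] [0.5644 0.174  0.2707]
225 184 [6 7 8] [0.6018 0.1586 0.2558]
top [0.6318 0.1023 0.1468]
(array([  0,   0,   0,   0,   0,   0,   0,   0,   1,   0,   2,  27, 261,
       150, 618, 177,   0,   0,   0,   3,  57,   0,   0,  17,  30,  31]), array([0.13, 0.14, 0.15, 0.16, 0.17, 0.18, 0.19, 0.2 , 0.21, 0.22, 0.23,
       0.24, 0.25, 0.26, 0.27, 0.28, 0.29, 0.3 , 0.31, 0.32, 0.33, 0.34,
       0.35, 0.36, 0.37, 0.38, 0.39]))
0.14 0 
0.18 1 
0.22 290 ((0.6340198516845703, 0.10424579679965973), (0.07860200107097626, 0.17648127675056458), 67.93330383300781)
0.26 945 ((0.6335971355438232, 0.1043454259634018), (0.07956448197364807, 0.1931326985359192), 67.34806823730469)
```

The cameras put the real fingertips at z≈0.172 and the gripper body at about 0.24, while the state implies 0.135. So the reported z reads about 37 mm low, though x and y agree to about 2 mm. I'll trust the cameras for height, go down, and check the tips again.

```bash
python3 -m inch '[{"x":0,"y":-0.04,"z":0.5,"yaw":0},{"x":0,"y":-0.04,"z":0.5,"yaw":0},{"x":0,"y":0,"z":0.4,"yaw":0},{"x":0,"y":0,"z":0,"yaw":0},{"x":0,"y":0,"z":0,"yaw":0}]'
cat >> h.py <<'E'
def tips(tag):
    im,d=r.capture("side");np.savez("side"+tag+".npz",im=im,d=d);W=cloud("side",d);s=r.get_state();T=s["tcp_pos"];q=np.radians(s["eef_rot"][2])
    y=np.array([np.sin(q),-np.cos(q)]);x=np.array([np.cos(q),np.sin(q)])
    D=W[...,:2]-T[:2];b=D@y;a=D@x;z=W[...,2]
    print(T,s["eef_rot"],s["gripper_width"],s["contact_force"],s["time_s"])
    for sg in(1,-1):
        m=(b*sg>.02)&(b*sg<.075)&(abs(a)<.03)&(z>.074)&(z<T[2]+.1)
        P=np.c_[a,b,z][m];P=P[np.argsort(P[:,2])];print("finger",sg,len(P),"low z",P[:8,2],"a",np.percentile(P[:60,0],[5,50,95]),"b",np.percentile(P[:60,1],[5,50,95]))
    return im
E
python3 - <<'E'
from h import *
tips("4")
E
```

```text
time_s: 3.93
tcp_pos: [0.6344, 0.1012, 0.1108]
eef_rot: [179.8, -1.0, -112.2]
contact_force: [0.3, -0.2, -0.5]
gripper_width: 0.0568
[0.6341 0.1012 0.1106] [ 179.789    -1.0202 -112.2006] 0.05662196209312159 [-0.3773 -0.1968 -0.7476] 3.9833Traceback (most recent call last):
  File "<stdin>", line 2, in <module>
  File "h.py", line 52, in tips
    P=np.c_[a,b,z][m];P=P[np.argsort(P[:,2])];print("finger",sg,len(P),"low z",P[:8,2],"a",np.percentile(P[:60,0],[5,50,95]),"b",np.percentile(P[:60,1],[5,50,95]))
      ~~~~~~~~~~~~^^^
IndexError: boolean index did not match indexed array along axis 1; size of axis is 1536 but size of corresponding boolean axis is 512
```

```bash
sed -i 's/np.c_\[a,b,z\]\[m\]/np.stack([a,b,z],-1)[m]/' h.py
python3 - <<'E'
from h import *
im=tips("4");cv2.imwrite("pics/s4.png",cv2.resize(im[150:250,170:290,::-1],None,fx=5,fy=5,interpolation=cv2.INTER_CUBIC))
E
```

```text
[0.6343 0.1013 0.111 ] [ 179.8178   -0.996  -112.1939] 0.05678047393537255 [-0.1475  0.1857 -0.4767] 4.0333
finger 1 94 low z [0.0754 0.0793 0.1388 0.1395 0.1398 0.1409 0.1411 0.1416] a [-0.0126 -0.0097  0.005 ] b [0.0274 0.0412 0.0441]
finger -1 160 low z [0.0774 0.136  0.1365 0.1376 0.1382 0.1385 0.1392 0.1393] a [-0.0123 -0.0085  0.0069] b [-0.0441 -0.0314 -0.0288]
```

View pics/s4.png

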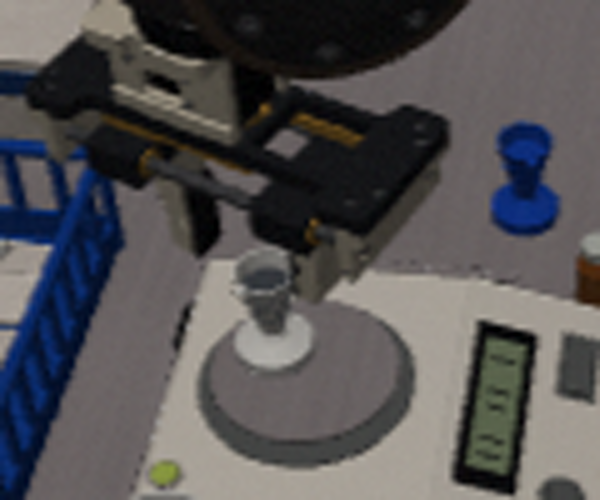

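The tips are now just above the rim, straddling the measure, with inner faces ±28 mm either side of the TCP. Measured tip z is the reported TCP z plus 0.027, so I want a reading of about 0.045.

```bash
python3 -m inch '[{"x":0.03,"y":0,"z":0.5,"yaw":0},{"x":0.03,"y":0,"z":0.5,"yaw":0},{"x":0.03,"y":0,"z":0.5,"yaw":0},{"x":0,"y":0,"z":0.3,"yaw":0},{"x":0,"y":0,"z":0,"yaw":0}]'; python3 -m inch '[{"x":0,"y":0,"z":0,"yaw":0}]'
python3 - <<'E'
from h import *
im=tips("5")
E
```

```text
time_s: 4.45
tcp_pos: [0.6355, 0.0992, 0.0676]
eef_rot: [-179.9, -0.8, -112.2]
contact_force: [-0.4, -0.4, -0.7]
gripper_width: 0.0569
time_s: 4.53
tcp_pos: [0.6357, 0.0992, 0.0678]
eef_rot: [-179.9, -0.8, -112.2]
contact_force: [-0.3, -0.4, 0.1]
gripper_width: 0.0567
[0.6357 0.0992 0.0679] [-179.9244   -0.7987 -112.1697] 0.057352055760815736 [-0.1634  0.2401  0.583 ] 4.5833
finger 1 81 low z [0.0742 0.0769 0.0772 0.0793 0.0805 0.0927 0.0972 0.0975] a [-0.0128 -0.0094  0.0041] b [0.0215 0.0413 0.0444]
finger -1 144 low z [0.0928 0.0945 0.0952 0.0955 0.0966 0.0969 0.0972 0.0972] a [-0.0121 -0.009   0.0071] b [-0.0429 -0.0308 -0.029 ]
```

```bash
python3 -m inch '[{"x":0,"y":0,"z":0.4,"yaw":0},{"x":0,"y":0,"z":0.4,"yaw":0},{"x":0,"y":0,"z":0.1,"yaw":0},{"x":0,"y":0,"z":0,"yaw":0}]'
python3 - <<'E'
from h import *
im=tips("6");cv2.imwrite("pics/s6.png",cv2.resize(im[170:250,180:280,::-1],None,fx=6,fy=6,interpolation=cv2.INTER_CUBIC))
E
```

```text
time_s: 4.92
tcp_pos: [0.637, 0.0996, 0.0454]
eef_rot: [-179.8, -0.6, -112.2]
contact_force: [-0.8, -0.3, 0.7]
gripper_width: 0.057
[0.6369 0.0995 0.0455] [-179.7832   -0.6601 -112.1525] 0.05734575086242986 [-0.1427 -0.3309  0.0845] 4.9667
finger 1 73 low z [0.0749 0.0762 0.0763 0.0763 0.0764 0.0773 0.0777 0.078 ] a [-0.0126 -0.0102  0.0065] b [0.0279 0.0414 0.0445]
finger -1 128 low z [0.0752 0.0756 0.0756 0.0759 0.0767 0.0775 0.0782 0.0783] a [-0.0126 -0.0081  0.0079] b [-0.0438 -0.031  -0.0294]
```

View pics/s6.png

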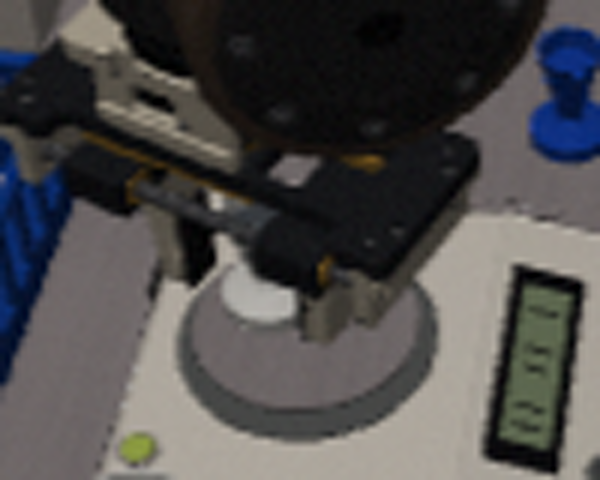

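The white foot is at crop (260,290) between the fingers, untouched, with tips about 5 mm above the pan. I'll go 2 mm lower, then push along tool +y in small rows, stopping short of the goal to look again.

```bash
python3 -m inch '[{"x":0,"y":0.08,"z":0.08,"yaw":0},{"x":0,"y":0.1,"z":0,"yaw":0},{"x":0,"y":0.1,"z":0,"yaw":0},{"x":0,"y":0.1,"z":0,"yaw":0},{"x":0,"y":0.1,"z":0,"yaw":0}]'; python3 -m inch '[{"x":0,"y":0.1,"z":0,"yaw":0},{"x":0,"y":0.1,"z":0,"yaw":0},{"x":0,"y":0.1,"z":0,"yaw":0},{"x":0,"y":0,"z":0,"yaw":0}]'; python3 plan.py .6068 .1105 .044 -112 3
```

```text
time_s: 5.38
tcp_pos: [0.6278, 0.1042, 0.0456]
eef_rot: [-179.5, -0.5, -112.1]
contact_force: [-0.4, 0.3, 0.1]
gripper_width: 0.0571
time_s: 5.72
tcp_pos: [0.6194, 0.1078, 0.0457]
eef_rot: [-179.5, -0.5, -112.1]
contact_force: [0.8, -0.3, -0.7]
gripper_width: 0.0567
5.7167 [0.61940919 0.10778713 0.04565378] [-179.54373219   -0.53490339 -112.09073198] 0.05672181699500892
[{"x":0.02,"y":0.12,"z":0.02,"yaw":-0.02},{"x":0.02,"y":0.12,"z":0.02,"yaw":-0.00},{"x":0.02,"y":0.12,"z":0.02,"yaw":-0.00},{"x":0.02,"y":0.12,"z":0.02,"yaw":-0.00},{"x":0.01,"y":0.04,"z":0.01,"yaw":-0.00}]
```

```bash
python3 -m inch '[{"x":0.02,"y":0.1,"z":0.06,"yaw":0},{"x":0.02,"y":0.1,"z":0.02,"yaw":0},{"x":0.02,"y":0.1,"z":0.02,"yaw":0},{"x":0,"y":0.06,"z":0,"yaw":0},{"x":0,"y":0,"z":0,"yaw":0}]'; python3 - <<'E'
from h import *
im=tips("7");cv2.imwrite("pics/s7.png",cv2.resize(im[170:250,180:280,::-1],None,fx=6,fy=6,interpolation=cv2.INTER_CUBIC))
E
```

```text
time_s: 6.13
tcp_pos: [0.6128, 0.1105, 0.045]
eef_rot: [-179.2, -0.3, -112.0]
contact_force: [1.0, -0.6, 1.7]
gripper_width: 0.057
[0.6128 0.1105 0.045 ] [-179.2524   -0.3489 -112.0215] 0.0566808846479976 [-0.137  -0.6445  3.2263] 6.1833
finger 1 68 low z [0.0749 0.0756 0.077  0.0771 0.0776 0.0776 0.0781 0.0784] a [-0.0126 -0.0098  0.0092] b [0.0298 0.0419 0.0448]
finger -1 145 low z [0.0747 0.0754 0.0758 0.0765 0.0775 0.0778 0.0779 0.078 ] a [-0.0121 -0.006   0.0074] b [-0.0425 -0.0302 -0.0213]
```

View pics/s7.png

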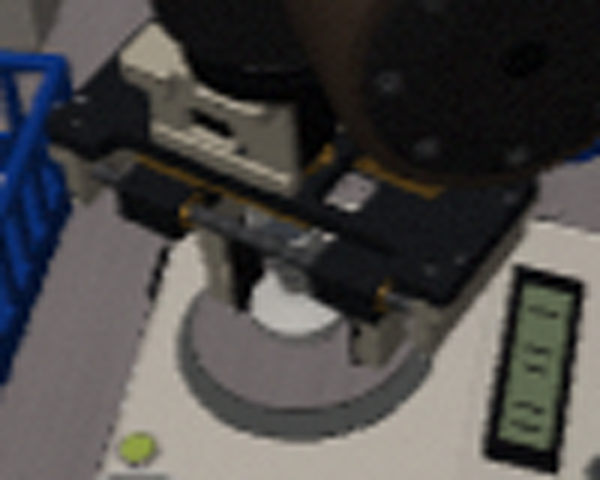

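```bash
python3 -m inch '[{"x":0,"y":0,"z":-0.1,"yaw":0},{"x":0,"y":0,"z":0,"yaw":0}]'; python3 - <<'E'
from h import *
# fit foot by white front arc
im=np.load("side7.npz")["im"].astype(float)
for c in((229.2,220.3),):print(ray("side",np.array(c)-.5,.077))
g=cv2.GaussianBlur(im.astype(np.float32).mean(2),(0,0),.6)
t=np.radians(np.arange(40,125,3));A=np.c_[np.cos(t),np.sin(t)] # camera-facing (+y) arc
def f(c):
    S=lambda R:cv2.remap(g,*[proj("side",np.c_[c+A*R,np.full(len(A),.077)]).astype(np.float32)[:,i] for i in(0,1)],cv2.INTER_LINEAR).ravel()
    return -np.clip(S(.018)-S(.0245),-60,60).mean()
G=sorted((f(np.array([x,y])),x,y) for x in np.arange(.60,.64,.001) for y in np.arange(.09,.125,.001))
print(np.array(G[:8]))
print(r.get_state()["contact_force"],r.get_state()["tcp_pos"])
E
```

```text
time_s: 6.35
tcp_pos: [0.6118, 0.1104, 0.0469]
eef_rot: [-179.4, -0.4, -112.0]
contact_force: [0.5, -0.8, 0.3]
gripper_width: 0.0573
[[0.6203 0.1039 0.077 ]]
[[-60.       0.618    0.101 ]
 [-60.       0.619    0.101 ]
 [-59.9948   0.617    0.101 ]
 [-59.9808   0.62     0.101 ]
 [-59.9329   0.619    0.1   ]
 [-59.7527   0.619    0.102 ]
 [-59.7186   0.618    0.1   ]
 [-59.6914   0.62     0.1   ]]
[ 0.5128 -0.7881  0.2697] [0.6118 0.1104 0.0469]
```

```bash
python3 -m inch '[{"x":0,"y":0.1,"z":0.0,"yaw":0},{"x":0,"y":0.1,"z":0,"yaw":0},{"x":0,"y":0.05,"z":0,"yaw":0},{"x":0,"y":0,"z":0,"yaw":0}]'; python3 -m inch '[{"x":0,"y":-0.15,"z":0,"yaw":0},{"x":0,"y":-0.15,"z":0,"yaw":0},{"x":0,"y":0,"z":0,"yaw":0}]'
```

```text
time_s: 6.68
tcp_pos: [0.6046, 0.1126, 0.046]
eef_rot: [-179.4, -0.5, -112.1]
contact_force: [0.9, -0.3, 1.2]
gripper_width: 0.057
time_s: 6.93
tcp_pos: [0.6115, 0.1097, 0.0459]
eef_rot: [-179.5, -0.5, -112.0]
contact_force: [0.6, -0.4, -0.2]
gripper_width: 0.0568
```

```bash
python3 -m inch '[{"x":0,"y":0,"z":-0.4,"yaw":0},{"x":0,"y":0,"z":-0.6,"yaw":0},{"x":0,"y":0,"z":-0.8,"yaw":0},{"x":0,"y":0,"z":-0.8,"yaw":0},{"x":0,"y":0,"z":-0.8,"yaw":0}]'; python3 -m inch '[{"x":0,"y":0,"z":-0.8,"yaw":0},{"x":0,"y":0,"z":-0.3,"yaw":0},{"x":0,"y":0,"z":0,"yaw":0}]';python3 plan.py .465 .066 .14 -90 20
```

```text
time_s: 7.35
tcp_pos: [0.6081, 0.1086, 0.1304]
eef_rot: [-179.9, -1.0, -112.1]
contact_force: [0.7, -0.7, 0.7]
gripper_width: 0.0572
time_s: 7.6
tcp_pos: [0.6106, 0.1095, 0.166]
eef_rot: [-179.6, -0.7, -112.1]
contact_force: [0.5, 0.8, -0.7]
gripper_width: 0.0567
7.6 [0.61056651 0.10951333 0.16599497] [-179.60743821   -0.67531765 -112.14281226] 0.0567375416195011
[{"x":0.49,"y":0.61,"z":0.13,"yaw":-1.00},{"x":0.45,"y":0.65,"z":0.13,"yaw":-1.00},{"x":0.40,"y":0.68,"z":0.13,"yaw":-1.00},{"x":0.36,"y":0.70,"z":0.13,"yaw":-1.00},{"x":0.31,"y":0.73,"z":0.13,"yaw":-1.00}]
[{"x":0.25,"y":0.75,"z":0.13,"yaw":-0.54},{"x":0.23,"y":0.76,"z":0.13,"yaw":-0.00},{"x":0.16,"y":0.53,"z":0.10,"yaw":-0.00}]
```

```bash
python3 -m inch '[{"x":0.5,"y":0.6,"z":0,"yaw":0},{"x":0.5,"y":0.6,"z":0,"yaw":0},{"x":0.5,"y":0.6,"z":0,"yaw":0},{"x":0.5,"y":0.6,"z":0,"yaw":0},{"x":0.5,"y":0.6,"z":0,"yaw":0}]'; python3 -m inch '[{"x":0.5,"y":0.6,"z":0,"yaw":1},{"x":0.5,"y":0.6,"z":0,"yaw":1},{"x":0,"y":0,"z":0,"yaw":1},{"x":0,"y":0,"z":0,"yaw":1},{"x":0,"y":0,"z":0,"yaw":1}]' -1 ; python3 - <<'E'
from h import *
o=[]
for n,(a,b,w,h),(pa,pb,pw,ph) in(("side",(190,190,75,60),(206,206,50,40)),("top",(185,130,65,65),(194,140,46,44))):
    im,d=r.capture(n);np.savez(n+"8.npz",im=im,d=d)
    f=edgefit(n,im,(.614,.106),.021,.077,1,.008)
    print(n,"foot",f)
    B=cv2.resize(im[b:b+h,a:a+w,::-1],None,fx=6,fy=6,interpolation=cv2.INTER_CUBIC)
    for c,R,z,col in((np.array([.614,.1075]),.05,.068,(0,0,255)),(f[0],.021,.077,(0,200,0)),(f[0],.017,.128,(255,0,0))):
        q=(proj(n,np.c_[c+C*R,np.full(90,z)])+.5-[a,b])*6;cv2.polylines(B,[q.astype(int)],True,col,1)
    o.append(B[:360])
cv2.imwrite("pics/fit8.png",np.hstack(o))
E
```

```text
time_s: 8.02
tcp_pos: [0.5158, 0.0792, 0.1628]
eef_rot: [-179.7, -0.8, -112.2]
contact_force: [-0.1, -0.6, -0.2]
gripper_width: 0.057
time_s: 8.43
tcp_pos: [0.4693, 0.0652, 0.1593]
eef_rot: [-179.7, -0.9, -133.0]
contact_force: [-0.6, 0.0, 0.2]
gripper_width: 0.0293
side foot (array([0.6108, 0.1055]), np.float64(-33.23868179321289))
top foot (array([0.613 , 0.1095]), np.float64(-7.274661064147949))
```

View pics/fit8.png

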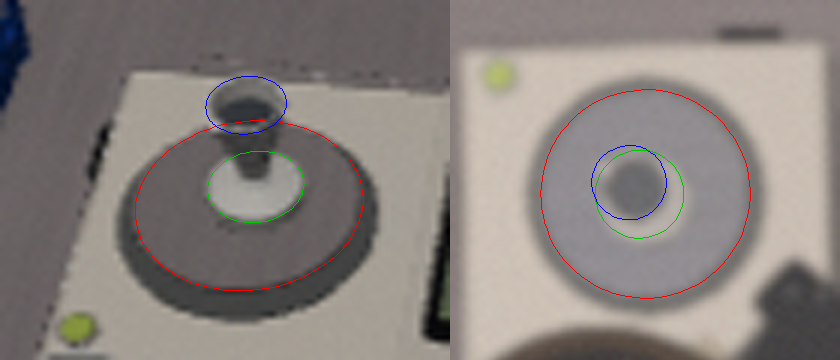

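In the new picture the foot is close to the pan centre in both views: side crop, foot (255,187); top crop, foot about (641,195) against the pan ring's (645,195). The 6 mm margin deserves a sharper pan fit.

```bash
python3 - <<'E'
from h import *
from scipy.optimize import least_squares
def prof(n,g,c,z,th,rs):
    q=proj(n,np.c_[c[0]+np.cos(th)*rs,c[1]+np.sin(th)*rs,np.full(len(rs),z)]).astype(np.float32)
    return cv2.remap(g,q[:,0],q[:,1],cv2.INTER_LINEAR).ravel()
for n,tag in(("side","0"),("side","8"),("top","0"),("top","8")):
    g=cv2.cvtColor(np.load(n+tag+".npz")["im"],cv2.COLOR_RGB2GRAY).astype(np.float32)
    rs=np.arange(.036,.068,.002);print(n,tag)
    if tag=="0":
        for k in range(0,360,30):print(k,prof(n,g,(.614,.1075),.068,np.radians(k),rs).astype(int))
    # foot edge: strongest outward drop, circle fit iterated with robust loss
    c=np.array([.6335,.0995] if tag=="0" else [.612,.107])
    rs=np.arange(.013,.03,.0004)
    for _ in range(4):
        P=[]
        for k in range(0,360,6):
            th=np.radians(k);p=prof(n,g,c,.077,th,rs);dd=np.gradient(cv2.GaussianBlur(p[None],(0,0),2).ravel());i=dd.argmin()
            if dd[i]<-1.2 and 2<i<len(rs)-3:P.append(c+rs[i]*np.array([np.cos(th),np.sin(th)]))
        P=np.array(P);s=least_squares(lambda v:np.hypot(*(P-v[:2]).T)-.021,c,loss="soft_l1",f_scale=.001);c=s.x
    print("foot",c,len(P))
E
```

```text
side 0
0 [ 72  77  82  83  82  84  82  76  71  79 111 134 142 142 141 136 125]
30 [ 86  84  84  84  84  85  81  70  53  55  62  74 106 129 140 140 140]
60 [ 84  82  83  83  82  81  76  63  57  58  59  58  61  71 107 136 141]
90 [ 85  85  85  86  86  83  71  50  52  58  59  59  58  57  65  98 124]
120 [ 85  85  85  84  83  78  66  52  51  57  58  57  58  61  78 101 132]
150 [ 87  86  84  83  84  79  63  54  56  58  58  58  62  86 127 140 142]
180 [ 84  85  87  87  87  81  64  57  57  58  62 111 133 142 141 140 140]
210 [ 85  85  84  84  85  82  73  63  77 111 137 140 141 141 141 141 141]
240 [ 85  84  83  83  84  83  85  98 123 137 141 141 140 139 139 140 141]
270 [ 84  83  84  84  84  85  88 104 131 139 139 140 141 141 141 140 139]
300 [102  83  66  52  49  48  51  53  54  53  55  63  83  85  62  48  47]
330 [142 142 142 141 139 135 122 105 115 132 140 141 141 142 142 143 143]
foot [0.6336 0.0963] 52
side 8
foot [0.6116 0.1044] 53
top 0
0 [102 112 125 132 132 127 119 114 113 122 140 156 168 174 175 172 166]
30 [130 130 130 129 128 129 124 118 116 125 142 157 170 175 177 177 177]
60 [129 129 128 127 126 126 121 115 114 122 138 156 170 175 177 176 177]
90 [132 131 130 131 131 129 124 118 113 121 135 153 169 175 177 178 178]
120 [129 129 129 130 129 126 121 114 112 116 130 148 166 175 179 177 177]
150 [132 132 131 131 131 129 123 114 110 113 127 145 162 172 177 179 179]
180 [131 130 132 133 132 128 119 111 105 108 119 137 154 166 174 176 177]
210 [131 131 131 131 130 127 122 113 108 109 122 140 159 171 175 176 176]
240 [130 130 130 130 128 125 118 111 105 109 121 140 156 170 174 175 175]
270 [129 129 128 128 126 123 114 108 106 113 130 147 162 170 174 175 175]
300 [134 132 129 129 129 126 120 114 111 118 134 152 168 174 176 175 175]
330 [132 141 146 143 136 130 121 114 111 122 139 157 168 173 176 176 175]
foot [0.6345 0.0995] 47
top 8
foot [0.6109 0.1074] 39
```

The edge fits put the foot off by about (−3, 0) mm in the top view and (−4, −2) mm in the side view. That is inside 6 mm but the margin is thin. I'll correct with a light +x push by the other finger, straddling again at yaw −90.

```bash
python3 -m inch '[{"x":0,"y":0,"z":-0.1,"yaw":-1},{"x":0,"y":0,"z":0,"yaw":-1},{"x":0,"y":0,"z":0,"yaw":-1},{"x":0,"y":0,"z":0,"yaw":-1},{"x":0,"y":0,"z":0,"yaw":-1}]' 0.3; python3 -m inch '[{"x":0,"y":0,"z":0,"yaw":-1},{"x":0,"y":0,"z":0,"yaw":-1},{"x":0,"y":0,"z":0,"yaw":-1},{"x":0,"y":0,"z":0,"yaw":-1},{"x":0,"y":0,"z":0,"yaw":-0.9}]'; python3 plan.py .6125 .1065 .16 -90 20
```

```text
time_s: 8.95
tcp_pos: [0.4687, 0.0649, 0.1594]
eef_rot: [179.8, -1.1, -111.4]
contact_force: [-0.9, -0.4, 0.0]
gripper_width: 0.049
time_s: 9.37
tcp_pos: [0.468, 0.0644, 0.1566]
eef_rot: [179.2, -1.1, -89.9]
contact_force: [-0.1, 0.4, -0.8]
gripper_width: 0.0565
9.3667 [0.4679781  0.06440041 0.15660107] [179.19158936  -1.0548693  -89.86916264] 0.056529953958734884
[{"x":-0.22,"y":-0.77,"z":-0.02,"yaw":0.03},{"x":-0.22,"y":-0.77,"z":-0.02,"yaw":-0.00},{"x":-0.22,"y":-0.77,"z":-0.02,"yaw":-0.00},{"x":-0.22,"y":-0.77,"z":-0.02,"yaw":-0.00},{"x":-0.22,"y":-0.77,"z":-0.02,"yaw":-0.00}]
[{"x":-0.22,"y":-0.77,"z":-0.02,"yaw":-0.00},{"x":-0.22,"y":-0.77,"z":-0.02,"yaw":-0.00},{"x":-0.12,"y":-0.41,"z":-0.01,"yaw":-0.00}]
```

```bash
python3 -m inch '[{"x":-0.22,"y":-0.75,"z":-0.05,"yaw":0},{"x":-0.22,"y":-0.75,"z":-0.05,"yaw":0},{"x":-0.22,"y":-0.75,"z":-0.05,"yaw":0},{"x":-0.22,"y":-0.75,"z":-0.05,"yaw":0},{"x":-0.22,"y":-0.75,"z":-0.05,"yaw":0}]'; python3 -m inch '[{"x":-0.22,"y":-0.75,"z":0,"yaw":0},{"x":-0.2,"y":-0.6,"z":0,"yaw":0},{"x":0,"y":0,"z":0,"yaw":0},{"x":0,"y":0,"z":0,"yaw":0}]'; python3 plan.py .6125 .1065 .07 -90 15
```

```text
time_s: 9.78
tcp_pos: [0.5611, 0.0926, 0.1587]
eef_rot: [178.9, -1.1, -88.7]
contact_force: [-0.3, 0.6, 0.4]
gripper_width: 0.0571
time_s: 10.12
tcp_pos: [0.599, 0.1048, 0.1537]
eef_rot: [178.7, -1.2, -88.1]
contact_force: [-0.6, -0.3, 0.5]
gripper_width: 0.057
10.1167 [0.59898984 0.10483695 0.15370176] [178.71239394  -1.16866464 -88.09387407] 0.05697684015804643
[{"x":-0.01,"y":-0.10,"z":0.59,"yaw":0.48},{"x":-0.01,"y":-0.10,"z":0.59,"yaw":-0.00},{"x":-0.01,"y":-0.10,"z":0.59,"yaw":-0.00},{"x":-0.01,"y":-0.10,"z":0.59,"yaw":-0.00},{"x":-0.01,"y":-0.10,"z":0.59,"yaw":-0.00}]
[{"x":-0.01,"y":-0.06,"z":0.39,"yaw":-0.00}]
```

```bash
python3 -m inch '[{"x":-0.05,"y":-0.55,"z":0,"yaw":0.4},{"x":0,"y":0,"z":0,"yaw":0},{"x":0,"y":-0.02,"z":0.5,"yaw":0},{"x":0,"y":-0.02,"z":0.4,"yaw":0},{"x":0,"y":0,"z":0,"yaw":0}]'; python3 plan.py .6125 .1065 .0465 -90 15;python3 - <<'E'
from h import *
im=tips("9")
E
```

```text
time_s: 10.53
tcp_pos: [0.6109, 0.1051, 0.1281]
eef_rot: [178.6, -1.2, -89.3]
contact_force: [-0.9, 0.0, -0.5]
gripper_width: 0.0572
10.5333 [0.61088296 0.10512862 0.12809829] [178.55209384  -1.23913896 -89.33740382] 0.05718754857645325
[{"x":-0.01,"y":-0.01,"z":0.60,"yaw":0.17},{"x":-0.01,"y":-0.01,"z":0.60,"yaw":-0.00},{"x":-0.01,"y":-0.01,"z":0.60,"yaw":-0.00},{"x":-0.01,"y":-0.01,"z":0.60,"yaw":-0.00},{"x":-0.01,"y":-0.01,"z":0.60,"yaw":-0.00}]
[{"x":-0.00,"y":-0.01,"z":0.26,"yaw":-0.00}]
[0.6111 0.1052 0.1289] [178.5811  -1.2413 -89.3341] 0.0570056745359484 [0.2601 0.2839 0.5274] 10.5833
finger 1 88 low z [0.1547 0.1585 0.1589 0.1593 0.1598 0.1601 0.1603 0.1609] a [-0.0128 -0.0105 -0.0007] b [0.0271 0.0357 0.0421]
finger -1 149 low z [0.0746 0.0778 0.153  0.1539 0.1554 0.1555 0.1556 0.1563] a [-0.0124 -0.0099  0.0052] b [-0.0448 -0.0351 -0.0302]
```

```bash
python3 -m inch '[{"x":0,"y":0,"z":0.5,"yaw":0},{"x":0,"y":0,"z":0.5,"yaw":0},{"x":0,"y":0,"z":0.5,"yaw":0},{"x":0,"y":0,"z":0.5,"yaw":0},{"x":0,"y":0,"z":0,"yaw":0}]'; python3 -m inch '[{"x":0,"y":0,"z":0.5,"yaw":0},{"x":0,"y":0,"z":0.25,"yaw":0},{"x":0,"y":0,"z":0,"yaw":0}]';  python3 -c "
from h import *
tips('10')"
```

```text
time_s: 11.0
tcp_pos: [0.6098, 0.1041, 0.0809]
eef_rot: [178.8, -1.2, -89.1]
contact_force: [-0.6, -0.1, 0.1]
gripper_width: 0.0571
time_s: 11.25
tcp_pos: [0.6099, 0.1038, 0.0643]
eef_rot: [178.9, -1.2, -89.0]
contact_force: [-0.5, -0.7, 0.4]
gripper_width: 0.0568
[0.6101 0.1039 0.0648] [178.9641  -1.1487 -89.0026] 0.05686933111729463 [-0.5539  0.09    0.3582] 11.3
finger 1 74 low z [0.091  0.0914 0.0915 0.0918 0.0949 0.0956 0.0964 0.0981] a [-0.0131 -0.0107  0.0006] b [0.0277 0.0362 0.0425]
finger -1 124 low z [0.0751 0.0783 0.079  0.09   0.0907 0.0911 0.0916 0.0921] a [-0.0121 -0.0099  0.0038] b [-0.0447 -0.0346 -0.0295]
```

```bash
python3 -m inch '[{"x":0,"y":0,"z":0.4,"yaw":0},{"x":0,"y":0,"z":0.3,"yaw":0},{"x":0,"y":0,"z":0,"yaw":0}]'; python3 -m inch '[{"x":0,"y":-0.1,"z":0,"yaw":0},{"x":0,"y":-0.1,"z":0,"yaw":0},{"x":0,"y":-0.1,"z":0,"yaw":0},{"x":0,"y":0,"z":0,"yaw":0}]'; python3 plan.py .622 .1065 .0465 -90 2.5
```

```text
time_s: 11.55
tcp_pos: [0.6112, 0.1041, 0.0485]
eef_rot: [179.2, -1.1, -89.0]
contact_force: [-0.6, -1.0, 0.4]
gripper_width: 0.0571
time_s: 11.88
tcp_pos: [0.6196, 0.1043, 0.0485]
eef_rot: [179.2, -1.1, -88.9]
contact_force: [0.7, 0.2, 0.1]
gripper_width: 0.0573
11.8833 [0.61964266 0.10426301 0.04853283] [179.16922827  -1.0892991  -88.94276915] 0.05730878889001872
[{"x":-0.06,"y":-0.06,"z":0.05,"yaw":0.26},{"x":-0.03,"y":-0.03,"z":0.03,"yaw":-0.00}]
```

```bash
python3 -m inch '[{"x":0,"y":-0.06,"z":0.02,"yaw":0},{"x":0,"y":-0.04,"z":0,"yaw":0},{"x":0,"y":0,"z":0,"yaw":0}]'; python3 -m inch '[{"x":0,"y":0.15,"z":0,"yaw":0},{"x":0,"y":0.13,"z":0,"yaw":0},{"x":0,"y":0,"z":0,"yaw":0},{"x":0,"y":0,"z":-0.3,"yaw":0},{"x":0,"y":0,"z":-0.5,"yaw":0}]'; python3 -m inch '[{"x":0,"y":0,"z":-0.7,"yaw":0},{"x":0,"y":0,"z":-0.8,"yaw":0},{"x":0,"y":0,"z":-0.8,"yaw":0},{"x":0,"y":0,"z":-0.8,"yaw":0},{"x":0,"y":0,"z":-0.4,"yaw":0}]'
```

```text
time_s: 12.13
tcp_pos: [0.6227, 0.1043, 0.0482]
eef_rot: [179.2, -1.1, -89.0]
contact_force: [-0.8, -0.7, -0.3]
gripper_width: 0.0567
time_s: 12.55
tcp_pos: [0.6133, 0.1039, 0.0669]
eef_rot: [178.9, -1.2, -89.0]
contact_force: [0.2, -0.0, 0.3]
gripper_width: 0.0568
time_s: 12.97
tcp_pos: [0.6141, 0.1054, 0.1607]
eef_rot: [178.9, -1.2, -88.9]
contact_force: [0.9, 0.3, 1.3]
gripper_width: 0.0569
```

```bash
python3 -m inch '[{"x":0.2,"y":0.75,"z":0,"yaw":0},{"x":0.2,"y":0.75,"z":0,"yaw":0},{"x":0.2,"y":0.75,"z":0,"yaw":0},{"x":0.2,"y":0.75,"z":0,"yaw":0},{"x":0.2,"y":0.75,"z":0,"yaw":0}]'; python3 -m inch '[{"x":0.2,"y":0.75,"z":0,"yaw":1},{"x":0.2,"y":0.7,"z":0,"yaw":1},{"x":0,"y":0,"z":0,"yaw":1},{"x":0,"y":0,"z":0,"yaw":1},{"x":0,"y":0,"z":0,"yaw":1}]' -1 ; cat > foot.py <<'E'
from h import *
from scipy.optimize import least_squares
import sys
tag=sys.argv[1]
def prof(n,g,c,z,th,rs):
    q=proj(n,np.c_[c[0]+np.cos(th)*rs,c[1]+np.sin(th)*rs,np.full(len(rs),z)]).astype(np.float32)
    return cv2.remap(g,q[:,0],q[:,1],cv2.INTER_LINEAR).ravel()
for n,pan in(("side",(.6154,.1062)),("top",(.614,.1077))):
    im,d=r.capture(n);np.savez(n+tag+".npz",im=im,d=d)
    g=cv2.cvtColor(im,cv2.COLOR_RGB2GRAY).astype(np.float32)
    c=np.array([.6145,.107]);rs=np.arange(.013,.03,.0004)
    for _ in range(4):
        P=[]
        for k in range(0,360,6):
            th=np.radians(k);p=prof(n,g,c,.077,th,rs);dd=np.gradient(cv2.GaussianBlur(p[None],(0,0),2).ravel());i=dd.argmin()
            if dd[i]<-1.2 and 2<i<len(rs)-3:P.append(c+rs[i]*np.array([np.cos(th),np.sin(th)]))
        P=np.array(P);c=least_squares(lambda v:np.hypot(*(P-v[:2]).T)-.021,c,loss="soft_l1",f_scale=.001).x
    print(n,"foot",c,len(P),"off mm",(c-pan)*1000)
    W=cloud(n,d);m=(W[...,2]>.115)&(W[...,2]<.135)&(np.hypot(W[...,0]-.614,W[...,1]-.107)<.03);print("rim",m.sum(),W[m].mean(0))
E
python3 foot.py 11
```

```text
time_s: 13.38
tcp_pos: [0.5222, 0.0794, 0.1666]
eef_rot: [179.4, -1.1, -88.9]
contact_force: [0.6, 0.3, 0.8]
gripper_width: 0.0569
time_s: 13.8
tcp_pos: [0.4792, 0.0679, 0.1688]
eef_rot: [179.8, -1.1, -109.6]
contact_force: [0.3, 0.8, -0.4]
gripper_width: 0.0291
side foot [0.6165 0.1047] 55 off mm [ 1.0729 -1.4549]
rim 128 [0.6169 0.1056 0.1235]
top foot [0.6159 0.1075] 39 off mm [ 1.8781 -0.2114]
rim 107 [0.6165 0.1079 0.1215]
```

The foot is now within about 2 mm of the pan centre in both cameras, and the rim sits above the foot, so it is upright. Next I'll turn to yaw 180 with the fingers shut and press the tare key.

```bash
for i in 1 ; do python3 -m inch '[{"x":0,"y":0,"z":0,"yaw":1},{"x":0,"y":0,"z":0,"yaw":1},{"x":0,"y":0,"z":0,"yaw":1},{"x":0,"y":0,"z":0,"yaw":1},{"x":0,"y":0,"z":0,"yaw":1}]' -1; done;  python3 -m inch '[{"x":0,"y":0,"z":0,"yaw":1},{"x":0,"y":0,"z":0,"yaw":1},{"x":0,"y":0,"z":0,"yaw":1},{"x":0,"y":0,"z":0,"yaw":1},{"x":0,"y":0,"z":0,"yaw":1}]'; python3 -m inch '[{"x":0,"y":0,"z":0,"yaw":1},{"x":0,"y":0,"z":0,"yaw":1},{"x":0,"y":0,"z":0,"yaw":1},{"x":0,"y":0,"z":0,"yaw":1},{"x":0,"y":0,"z":0,"yaw":1}]';python3 plan.py .467 .066 .1 180 15
```

```text
time_s: 14.32
tcp_pos: [0.4798, 0.0682, 0.1691]
eef_rot: [-179.8, -1.1, -129.4]
contact_force: [-0.9, -0.2, -0.9]
gripper_width: 0.0009
time_s: 14.73
tcp_pos: [0.48, 0.0683, 0.1688]
eef_rot: [-179.5, -1.0, -149.6]
contact_force: [-0.0, -0.7, 0.1]
gripper_width: 0.0003
time_s: 15.15
tcp_pos: [0.4803, 0.0684, 0.1685]
eef_rot: [-179.2, -0.8, -169.7]
contact_force: [0.2, 0.5, -0.4]
gripper_width: 0.0003
15.15 [0.48030933 0.06840136 0.16854698] [-179.15888106   -0.76775312 -169.71772895] 0.0002903198636287371
[{"x":0.12,"y":0.00,"z":0.59,"yaw":1.00},{"x":0.12,"y":-0.01,"z":0.59,"yaw":1.00},{"x":0.12,"y":-0.02,"z":0.59,"yaw":0.57},{"x":0.11,"y":-0.02,"z":0.59,"yaw":-0.00},{"x":0.08,"y":-0.01,"z":0.39,"yaw":-0.00}]
```

```bash
python3 -m inch '[{"x":0.15,"y":0,"z":0.6,"yaw":1},{"x":0.15,"y":0,"z":0.6,"yaw":1},{"x":0.15,"y":0,"z":0.6,"yaw":0.5},{"x":0.1,"y":0,"z":0.6,"yaw":0},{"x":0.1,"y":0,"z":0.6,"yaw":0}]';  python3 -m inch '[{"x":0,"y":0,"z":0.5,"yaw":0},{"x":0,"y":0,"z":0.5,"yaw":0},{"x":0,"y":0,"z":0,"yaw":0}]'; python3 plan.py .466 .066 .02 180 15; python3 - <<'E'
from h import *
im,d=r.capture("side");np.savez("side12.npz",im=im,d=d);W=cloud("side",d);T=r.get_state()["tcp_pos"]
m=(abs(W[...,0]-T[0])<.025)&(abs(W[...,1]-T[1])<.03)&(W[...,2]>.06)&(W[...,2]<.13)
P=W[m];P=P[np.argsort(P[:,2])];print(len(P),P[:12],np.percentile(P,[3,97],axis=0))
cv2.imwrite("pics/s12.png",cv2.resize(im[180:260,210:310,::-1],None,fx=6,fy=6,interpolation=cv2.INTER_CUBIC))
E
```

```text
time_s: 15.57
tcp_pos: [0.4666, 0.0673, 0.0946]
eef_rot: [-179.2, -0.2, -179.6]
contact_force: [-0.5, -0.2, 0.1]
gripper_width: 0.0005
time_s: 15.82
tcp_pos: [0.4644, 0.0662, 0.066]
eef_rot: [-179.1, -0.4, -179.2]
contact_force: [-0.4, -1.5, 0.7]
gripper_width: 0.0004
15.8167 [0.46444393 0.06615177 0.06598124] [-179.13544256   -0.41413664 -179.16509464] 0.00043114030513380185
[{"x":-0.02,"y":-0.00,"z":0.60,"yaw":0.21},{"x":-0.02,"y":-0.00,"z":0.60,"yaw":-0.00},{"x":-0.02,"y":-0.00,"z":0.60,"yaw":-0.00},{"x":-0.00,"y":-0.00,"z":0.04,"yaw":-0.00}]Traceback (most recent call last):
  File "<stdin>", line 4, in <module>
    return _quantile_unchecked(
        a, q, axis, out, overwrite_input, method, keepdims, weights)
    return _ureduce(a,
                    func=_quantile_ureduce_func,
    ...<5 lines>...
                    overwrite_input=overwrite_input,
                    method=method)
    r = func(a, **kwargs)
    result = _quantile(arr,
                       quantiles=q,
    ...<2 lines>...
                       out=out,
                       weights=wgt)
    slices_having_nans = np.isnan(arr[-1, ...])
                                  ~~~^^^^^^^^^
IndexError: index -1 is out of bounds for axis 0 with size 0
```

```bash
python3 - <<'E'
from h import *
im=np.load("side12.npz")["im"]
B=cv2.resize(im[150:270,190:310,::-1],None,fx=5,fy=5,interpolation=cv2.INTER_CUBIC)
T=np.array([.4645,.0662,.091])
for p in [T+[a,b,0] for a in(-.0095,.0095) for b in(-.0155,.0155)]+[[.4735,.066,.045]]:
    q=(proj("side",p)[0]+.5-[190,150])*5;cv2.circle(B,tuple(int(v) for v in q),4,(0,0,255),1)
cv2.imwrite("pics/s12.png",B)
E
```

```text
(no output)
```

View pics/s12.png

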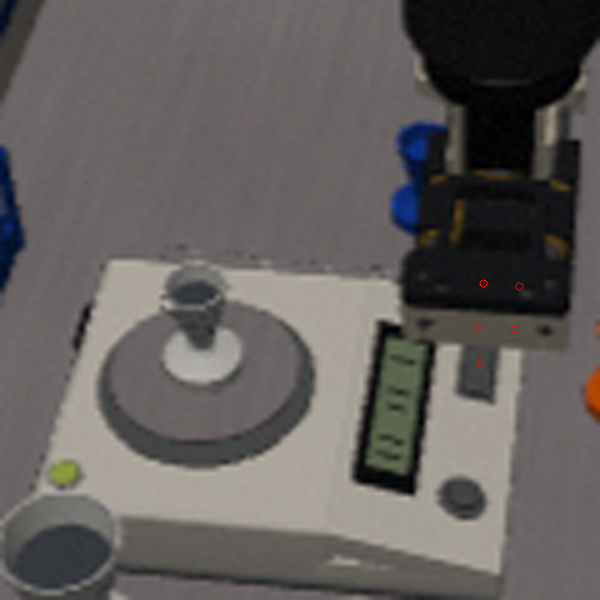

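The measure stands upright at the pan's middle, crop (200,335). The gripper is over the tare key, whose predicted centre (480,363) lies on the key, well clear of the power key at (463,497). Now down in small rows, watching the force.

```bash
python3 -m inch '[{"x":0,"y":0,"z":0.5,"yaw":0},{"x":0,"y":0,"z":0.5,"yaw":0},{"x":0,"y":0,"z":0.3,"yaw":0},{"x":0,"y":0,"z":0,"yaw":0}]'; python3 -m inch '[{"x":0,"y":0,"z":0.1,"yaw":0},{"x":0,"y":0,"z":0.1,"yaw":0},{"x":0,"y":0,"z":0,"yaw":0}]'
```

```text
time_s: 16.2
tcp_pos: [0.4679, 0.0672, 0.0369]
eef_rot: [-179.2, -0.1, -178.8]
contact_force: [-0.8, 0.4, 0.4]
gripper_width: 0.0004
time_s: 16.45
tcp_pos: [0.4693, 0.0677, 0.0333]
eef_rot: [-179.3, 0.0, -178.7]
contact_force: [1.0, -0.2, 0.1]
gripper_width: 0.0004
```

```bash
python3 -m inch '[{"x":0.15,"y":0,"z":0.15,"yaw":0},{"x":0,"y":0,"z":0.1,"yaw":0},{"x":0,"y":0,"z":0.1,"yaw":0},{"x":0,"y":0,"z":0,"yaw":0}]'; python3 -m inch '[{"x":0.03,"y":0,"z":0.08,"yaw":0},{"x":0.0,"y":0,"z":0.08,"yaw":0},{"x":0,"y":0,"z":0,"yaw":0}]'
```

```text
time_s: 16.78
tcp_pos: [0.4658, 0.0679, 0.025]
eef_rot: [-179.3, 0.1, -178.6]
contact_force: [-0.0, -0.3, -0.2]
gripper_width: 0.0004
time_s: 17.03
tcp_pos: [0.4653, 0.068, 0.0208]
eef_rot: [-179.4, 0.2, -178.6]
contact_force: [-0.0, -1.3, 1.9]
gripper_width: 0.0004
```

Contact is starting at 1.9 N. I'll go on in small steps.

```bash
python3 -m inch '[{"x":0,"y":0,"z":0.08,"yaw":0},{"x":0,"y":0,"z":0,"yaw":0}]'; python3 -m inch '[{"x":0,"y":0,"z":0.08,"yaw":0},{"x":0,"y":0,"z":0,"yaw":0}]'
```

```text
time_s: 17.2
tcp_pos: [0.4658, 0.0681, 0.0189]
eef_rot: [-179.4, 0.2, -178.6]
contact_force: [-1.4, 0.2, 1.8]
gripper_width: 0.0006
time_s: 17.37
tcp_pos: [0.4663, 0.0681, 0.0175]
eef_rot: [-179.3, 0.3, -178.6]
contact_force: [-2.3, 0.2, 8.1]
gripper_width: 0.0003
```

```bash
python3 -m inch '[{"x":0,"y":0,"z":0.05,"yaw":0},{"x":0,"y":0,"z":0.03,"yaw":0},{"x":0,"y":0,"z":0,"yaw":0}]'; python3 - <<'E'
from h import *
print(r.get_state()["contact_force"],r.get_state()["tcp_pos"])
E
python3 -m inch '[{"x":0,"y":0,"z":-0.2,"yaw":0},{"x":0,"y":0,"z":-0.4,"yaw":0},{"x":0,"y":0,"z":-0.6,"yaw":0},{"x":0,"y":0,"z":-0.7,"yaw":0},{"x":0,"y":0,"z":-0.7,"yaw":0}]'; python3 -m inch '[{"x":0.6,"y":0,"z":-0.7,"yaw":0},{"x":0.8,"y":0,"z":-0.5,"yaw":0},{"x":0.5,"y":0,"z":0,"yaw":0},{"x":0,"y":0,"z":0,"yaw":0}]'; python3 foot.py 13; python3 - <<'E'
from h import *
im=np.load("side13.npz")["im"];g=np.load("side0.npz")["im"]
cv2.imwrite("pics/s13.png",cv2.resize(np.hstack([im[180:270,190:310],g[180:270,190:310]])[:,:,::-1],None,fx=3.3,fy=3.3,interpolation=cv2.INTER_CUBIC))
for n in("side0","side13"):
    W=cloud("side",np.load(n+".npz")["d"]);m=(abs(W[...,0]-.473)<.006)&(abs(W[...,1]-.066)<.015)&(W[...,2]>.03)&(W[...,2]<.06);m2=(abs(W[...,0]-.473)<.006)&(abs(W[...,1]-.11)<.015)&(W[...,2]>.03)&(W[...,2]<.06);print(n,m.sum(),np.median(W[m][:,2])-np.median(W[m2][:,2]))
E
```

```text
time_s: 17.62
tcp_pos: [0.4663, 0.068, 0.0177]
eef_rot: [-179.3, 0.3, -178.5]
contact_force: [-3.1, 0.4, 6.5]
gripper_width: 0.0003
[-3.0887  0.4065  6.5284] [0.4663 0.068  0.0177]
time_s: 18.03
tcp_pos: [0.4626, 0.0673, 0.0816]
eef_rot: [-179.1, -0.2, -178.6]
contact_force: [-0.5, 0.5, -0.2]
gripper_width: 0.0006
time_s: 18.37
tcp_pos: [0.4156, 0.0674, 0.116]
eef_rot: [-179.3, 0.1, -178.6]
contact_force: [0.5, -0.3, -0.1]
gripper_width: 0.0004
side foot [0.6165 0.1047] 55 off mm [ 1.1023 -1.5125]
rim 126 [0.6171 0.1053 0.1236]
top foot [0.6165 0.108 ] 38 off mm [2.4874 0.3173]
rim 105 [0.6164 0.108  0.1208]
side0 37 0.004989332042081185
side13 37 0.0052817334087302825
```

View pics/s13.png

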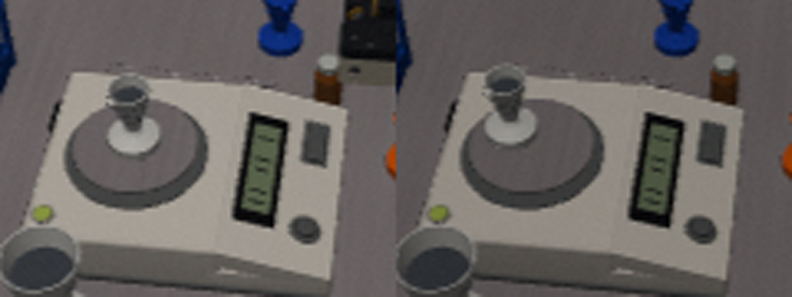

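```bash
python3 -c "
from plant import r
print(r.close_job())"
```

```text
the job is handed in; nothing more can be done
None
```

I pushed the measure to the middle of the pan, pressed the tare key and let it come up again. I handed the job in at about 18.5 s of the 45 s. No verdict was reported.

**Centring:** I straddled the foot with the fingers open and pushed it about 23 mm toward the middle. A second push of about 5 mm from the other side corrected the result. I never closed the fingers on it.

**Tare press:** With the fingers off the measure and shut, I pressed until the key stopped moving. The upward force reached 6.5–8 N, well above the key's 3 N spring, so I take it as fully down. I had no direct reading of the key's travel.

**Last checks:**
- **Foot:** its centre is about 1.9 mm off the pan centre in the side camera and about 2.5 mm in the top camera. The limit is 6 mm, and the two cameras differ by 2–3 mm in absolute position.
- **Upright:** the rim lies within about 1 mm of the foot centre horizontally, so the measure is standing straight.
- **Tare key:** it stands about 5 mm proud again, the same as at the start.
- **Other items:** I saw no change to the power key or to the bystanders visible in the last picture. That picture covers only the balance area, so I did not re-check the other bystanders.

**Disagreements and contact:**
- **Height reading:** the reported tool height put the fingertips about 36 mm below where the cameras saw them. I went by the cameras and contact for height.
- **Touch on the pan:** the fingertips probably touched the pan once, at about 3 N upward on the tool, during the first push. I raised them straight away.

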